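# Hang the foraging cup from the toy chain's lower loop

### The arm

A 6-joint arm with a two-finger parallel gripper is mounted at the origin on the work surface. World frame = base frame: x ahead of the robot, y to its left, z up, the work surface at z = 0. Lengths are in m, angles in rad, forces in N, time in s.
With the tool pointing down it reaches from about 0.4 to 0.825 m from the base axis. Payload 7 kg.
Tool frame: the origin (TCP) lies on the centre line of the jaws, within the pads' length; the fingertips stand 25 mm ahead of it and the grasp point (between the pads) lies 6 mm ahead of it; z points along the fingers, y is the direction in which the jaws open and shut (so a half turn about z gives the same grasp; the last joint's range is limited). The gripper opens to 85 mm and grips with 20 to 120 N. Pads are 22 mm wide; open, the fingers measure 114 mm over their backs; the gripper's body (76 mm by 85 mm) begins 54 mm behind the grasp point. The pads swing forward as they close: fully open they stand 13 mm farther back than shut.
Start: joints at [-0.841, 0.359, 0.012, 0, -1.224, -0.288], TCP at [0.289, -0.61, 0.256] pointing down, gripper open.
Joint ranges: [-3.07, 3.07], [-1.43, 2.12], [-1.02, 1.25], [-3.03, 1.67], [-3.05, -0], [-3.03, 3.03]. Speed limits (rad/s): [2.39, 2.39, 3.01, 3.14, 3.14, 3.14].

### API

Orientations are given as a unit quaternion [w, x, y, z].
In Python, from bench import r, cams, job gives the robot as it stands.
- The arm moves only by the tool jog_arm, never from a script. Its argument "commands" is a list of rows, each a list of 7 numbers: the closure in counts, from 0 (fully open) to 255 (shut), then the shift along the tool's x, y, z in m, then the turn, a rotation vector about the tool's x, y, z in degrees. A call has 1 to 10 rows; each row is the pose to reach, as a shift and turn from the pose measured when the call began, along the tool's axes at that moment; what a row does not reach only later rows make up. A row lasts 1/10 s, in which the tool goes at most 50 mm and 8.59 degrees, less where a joint would pass 70% of its speed; a pose out of reach is approached as far as the arm can. A call with a gripper value outside its range is refused whole. The fingers move at their own pace and stop on an object; the grip force is fixed at half the most. Time passes only in rows, so rows that repeat a pose let the fingers close. It gives the time, the measured TCP pose, the force and the opening at its end, in the units of the state.
- r.observe(): the state, without advancing time (a new reading comes with each control period).
- cams.get_image(name): name is "scene" or "top" or "wrist"; returns the picture (384x512x3 uint8, red, green, blue); there is no depth.
- cams.camera_model(name): a dict with "intrinsics" (3x3 intrinsics, pixels), "extrinsics" (4x4, takes a point from world to camera coordinates); the wrist camera has in their place "hand_eye" (4x4, takes a point from camera to tool coordinates, whose origin is the TCP and whose axes are the flange's). Camera axes: x right, y down, z forward; pixel columns grow to the right and rows downward; lengths in m; the calibration is good to about 2 mm. A picture is of the moment at which its call begins: read the wrist's pose just before it. camera_model takes no time and is no camera call.
- job.job_done(): hands the job in, once; it reports no verdict.
The state is a dict: "clock": time; "joints": joint angles; "joint_vel": joint speeds; "joint_efforts": joint torques, N m; "ee_pos": TCP position; "tcp_rot": TCP orientation; "contact_force": force on the tool from outside, world axes, zero at the start; "torque": the same for the moment, N m; "width": finger opening in m.
Only numpy, scipy, OpenCV 4.12 (cv2) and the standard library are available. Lean on these libraries where they do the work, as an engineer would, in place of code of your own. Each camera call takes 0.05 s, during which the arm holds its last target.

### The job

Pick up the orange foraging cup from the turntable and hang it by its wire hook from the open loop under the beech spool on the toy stand. Lower it gently until the sprung loop just carries its weight, and only then let go: it must not drop or spring up when released, and the loop must not be yanked down. Leave the cup hanging freely, upright and still, and leave the other things on the shelf as they are.

Things in the scene. Friction and masses are not known exactly. Their poses are not given: they have to be found in the camera images.
- cup: Orange plastic foraging cup, loose, 140 to 280 g, 60 mm across at the foot, 72 mm at the rim, 65 mm tall. Origin: centre of its underside; z up; +x points away from its handle. It starts on the turntable with +x within 0.45 rad of straight away from the robot. Hung by its hook it hangs upright.
- cup_grip (a point): Grip point on the upright beech handle at the cup's -x side (47.5 mm behind the axis, 98 mm above the underside). Handle 14 mm thick (x), 30 mm wide (y, grip this), 32 to 117 mm above the underside. A gripper coming from the -x side tilted some 30 to 45 degrees clears the hook and what hangs above it.
- cup_crook (a point): Inner top of the wire hook, 152 mm above the underside and 9.5 mm behind the axis; axes as the cup's. 7 mm steel wire leans forward from the handle's top to a downward-open U in the xz plane, 18 mm wide inside; its free front leg (+x) ends 24 mm below this point, the wire's top is 7 mm above it.
- turntable: Round plastic turntable, 210 mm in diameter, top 24 mm above the table, free to turn; its place varies. Origin: centre of its underside on the table. The cup and an aluminium tin (48 mm across, 40 mm tall, beyond the cup) stand on it.
- stand: Toy stand, fixed, place and yaw vary. Origin on the table straight under the middle of the hanging loop; z up; the pole is on its +x side, the way in to the loop from -x is free. Wooden foot plate 6 mm thick, from -30 to +155 mm in x, 45 mm either side.
- pendant (a joint): Loop's pull-down on its spring, m: 0 unloaded, stop at 0.03; 300 N/m from near zero, so the cup pulls it 4 to 9 mm. Loop: 8 mm steel wire in the stand's yz plane, opening 56 wide (y) x 95 mm high, bottom bar along y. Unloaded, that bar's centre lies 200 to 250 mm above the table: find it by touch or sight. The chain also swings along the stand's x.
- tin: Small open aluminium tin on the turntable beyond the cup, 48 mm across, 40 mm tall; bystander. Origin: centre of its underside.
- mirror: Steel mirror disc (110 mm) upright on a beech foot at the right side, bystander. Origin: centre of its underside.
- spool: Loose beech spool, 60 mm across and 68 mm tall, left side, bystander. Origin: centre of its underside.
- spinner: Purple three-bladed acrylic spinner on a white base, about 120 mm across, left side, bystander. Origin: centre of its underside.
- jar: Glass treat jar with green lid, 68 mm across, 100 mm tall, right side, bystander. Origin: centre of its underside.
- brush: Cleaning brush lying at the right side, bystander.
- stand_foot (a point): Top of the stand's foot plate straight under the loop. The stand's 18 mm pole, 130 mm along its +x, slides in a sleeve 81 mm high; the pole's height setting varies by 50 mm and is not reported. From the pole's arm hang a spring tube, a beech spool (44 mm across, 52 mm purple disc on top, underside 108 mm above the loop's bottom bar) and the loop.
Things that resemble listed ones, but are neither listed nor needed, are in the scene too. Leave any pink or purple look-alike of the turntable alone. What is shaped like the stand but blue is not meant.

How it is judged:
By the outcome, as a careful person would: the job done as asked, in the order asked, and still so for the second after the job is handed in, with the robot touching nothing.
It also fails if it takes over 67 s, if anything falls off the work surface, if the arm or the gripper's body presses on something with over 40 N, if the wrist force passes 120 N, or if a joint passes its speed limit or range.

## Working session

There is one attempt and no reset: what is moved stays moved. The work goes in short steps, Python scripts to look and compute and a tool call to move; the robot and the scene stay as the last step left them, time stands still between calls to the robot, and variables do not carry over. Pictures are saved under pics/ and viewed, and the job is handed in when it is done.

Besides the shell and the picture viewer there is one more tool, called after ">>>" as a command line: name --pt "numbers of a row" for each row, then --argument value for the rest. jog_arm: Moves the arm, as the interface text tells. Its arguments: {"type":"object","properties":{"commands":{"type":"array"}},"required":["commands"]}

```bash
ls; mkdir -p pics; python3 - <<'E'
from bench import r,cams,job
import cv2,numpy as np
s=r.observe(); print(s)
for n in ["scene","top","wrist"]:
    im=cams.get_image(n); cv2.imwrite(f"pics/{n}0.png",im[:,:,::-1])
    m=cams.camera_model(n); print(n,{k:np.round(v,4).tolist() for k,v in m.items() if hasattr(v,'__len__')})
E
```

```text
pics
{'clock': 0.0, 'joints': array([-8.40909341e-01,  3.59370945e-01,  1.10352931e-02, -3.26743141e-04,
       -1.22412074e+00, -2.88087106e-01]), 'joint_vel': array([-0.00024937, -0.00016282,  0.00031315, -0.00095906, -0.00023437,
       -0.00061014]), 'joint_efforts': array([ 7.59716863e-05, -5.83318233e+01,  2.93419683e+01,  6.93686306e+00,
       -5.74866193e-03,  1.02252227e-05]), 'ee_pos': array([ 0.28837203, -0.60979459,  0.25536793]), 'tcp_rot': array([-2.70333209e-04, -2.19053421e-01,  9.75712502e-01,  7.99665657e-04]), 'contact_force': array([-0.69721755, -0.14709103, -0.28414842]), 'torque': array([ 0.08446016,  0.00460275, -0.02989884]), 'width': 0.08552493108047375}
scene {'intrinsics': [[477.4772, 0.0, 256.5787], [0.0, 477.4772, 185.1037], [0.0, 0.0, 1.0]], 'extrinsics': [[-0.254, 0.9672, -0.0096, 0.1316], [0.6573, 0.1653, -0.7353, -0.1656], [-0.7095, -0.193, -0.6777, 1.8667], [0.0, 0.0, 0.0, 1.0]]}
top {'intrinsics': [[478.5114, 0.0, 253.8502], [0.0, 478.5114, 188.5925], [0.0, 0.0, 1.0]], 'extrinsics': [[0.0292, -0.9995, -0.0102, -0.0143], [-0.9835, -0.0269, -0.1791, 0.4586], [0.1787, 0.0152, -0.9838, 1.5293], [0.0, 0.0, 0.0, 1.0]]}
wrist {'intrinsics': [[312.9227, 0.0, 252.8451], [0.0, 312.9227, 195.969], [0.0, 0.0, 1.0]], 'hand_eye': [[-0.0014, -0.9507, -0.31, 0.0805], [1.0, -0.0012, -0.0007, 0.0003], [0.0003, -0.31, 0.9507, -0.1174], [0.0, 0.0, 0.0, 1.0]]}
```

View pics/scene0.png

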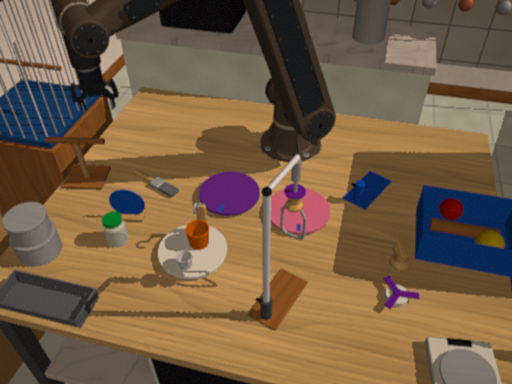

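View pics/top0.png

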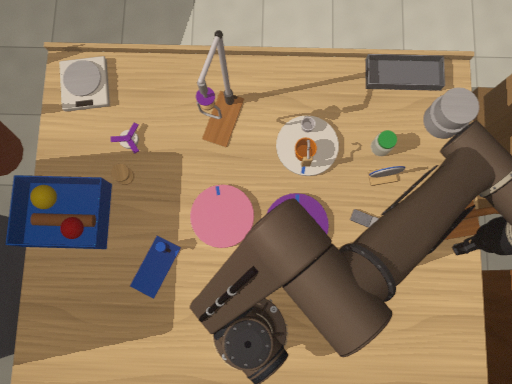

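View pics/wrist0.png

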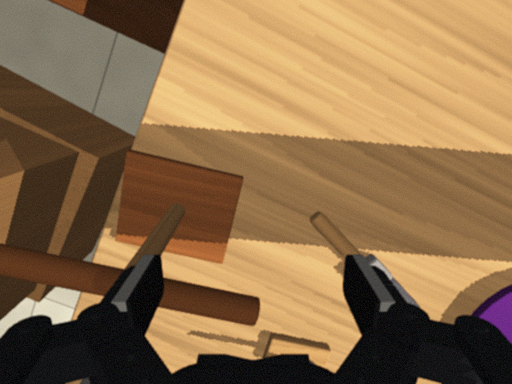

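```bash
python3 - <<'E'
import cv2
a=cv2.imread('pics/scene0.png');b=cv2.imread('pics/top0.png')
cv2.imwrite('pics/c1.png',cv2.resize(a[150:330,150:350],None,fx=4,fy=3.3333*1.0,interpolation=cv2.INTER_CUBIC) if 0 else cv2.resize(a[145:295,150:350],None,fx=4,fy=4,interpolation=cv2.INTER_CUBIC))
cv2.imwrite('pics/c2.png',cv2.resize(b[25:175,170:360],None,fx=4,fy=4,interpolation=cv2.INTER_CUBIC))
E
```

```text
(no output)
```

View pics/c1.png

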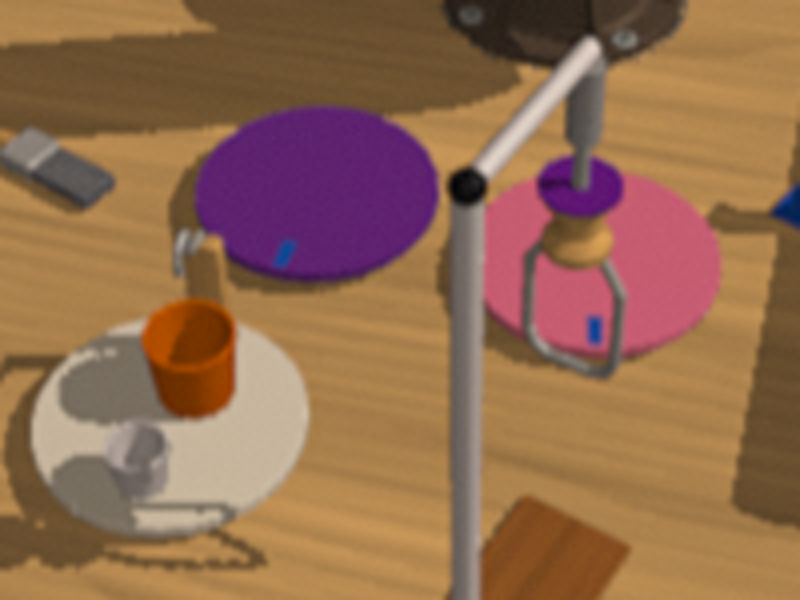

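View pics/c2.png

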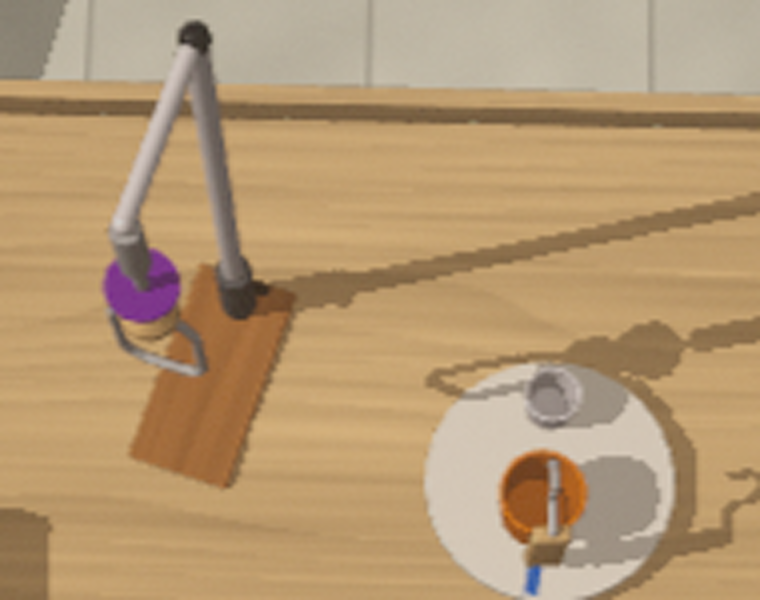

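```bash
cat > h.py <<'E'
from bench import r,cams,job
import cv2,numpy as np
from scipy.spatial.transform import Rotation as R
def model(n,s=None):
    m=cams.camera_model(n);K=np.array(m['intrinsics'])
    if 'extrinsics' in m: E=np.array(m['extrinsics'])
    else:
        T=np.eye(4);q=s['tcp_rot'];T[:3,:3]=R.from_quat(q,scalar_first=True).as_matrix();T[:3,3]=s['ee_pos']
        E=np.linalg.inv(T@np.array(m['hand_eye']))
    return K,E
def ray(M,px):
    K,E=M;d=np.linalg.solve(K,[px[0],px[1],1.]);C=-E[:3,:3].T@E[:3,3];d=E[:3,:3].T@d
    return C,d/np.linalg.norm(d)
def onz(M,px,z):
    C,d=ray(M,px);return C+d*(z-C[2])/d[2]
def tri(rays):
    A=0;b=0
    for C,d in rays:
        P=np.eye(3)-np.outer(d,d);A=A+P;b=b+P@C
    X=np.linalg.solve(A,b);return X,[np.linalg.norm((np.eye(3)-np.outer(d,d))@(X-C)) for C,d in rays]
def proj(M,X):
    K,E=M;p=K@(E[:3,:3]@np.asarray(X)+E[:3,3]);return p[:2]/p[2]
E
cat > m1.py <<'E'
from h import *
np.set_printoptions(precision=4,suppress=True)
a=cv2.imread('pics/scene0.png');b=cv2.imread('pics/top0.png')
S=model('scene');T=model('top')
hs=cv2.cvtColor(b,cv2.COLOR_BGR2HSV)
# foot
def blob(im,lo,hi,win):
    m=cv2.inRange(cv2.cvtColor(im,cv2.COLOR_BGR2HSV),lo,hi);k=np.zeros_like(m);x0,y0,x1,y1=win;k[y0:y1,x0:x1]=m[y0:y1,x0:x1]
    c=max(cv2.findContours(k,0,1)[0],key=cv2.contourArea);return c
print('foot hsv',hs[130,222],'table',hs[150,200])
c=blob(b,(3,110,60),(13,255,175),(195,85,255,155));print(cv2.contourArea(c));bx=cv2.boxPoints(cv2.minAreaRect(c));print(bx)
P=np.array([onz(T,p,.006) for p in bx]);print(P,[np.linalg.norm(P[i]-P[i-1]) for i in range(4)])
# bar
for t,s in [((200.5,111.25),(303,238.7)),((220,118.25),(282.5,233)),]:
    print('bar',tri([ray(T,t),ray(S,s)]))
# purple disc on spool
c=blob(b,(130,100,60),(160,255,255),(190,80,220,112));(ut,_,_)=cv2.fitEllipse(c)
c=blob(a,(130,100,60),(160,255,255),(280,180,310,202));(us,_,_)=cv2.fitEllipse(c)
print('disc',ut,us,tri([ray(T,ut),ray(S,us)]))
# turntable
for im,M,w in ((b,T,(270,110,345,180)),(a,S,(155,220,230,282))):
    c=blob(im,(5,0,150),(40,60,255),w); e=cv2.fitEllipse(cv2.convexHull(c));print('tt',e,onz(M,e[0],.024))
c=blob(b,(4,150,80),(14,255,255),(290,135,322,165));e=cv2.fitEllipse(c);print('cup top',e,onz(T,e[0],.024+.065*.7))
c=blob(a,(4,150,80),(14,255,255),(180,210,215,255));e=cv2.minAreaRect(c);print('cup sc',e,cv2.boundingRect(c))
# handle top corner
print('handle',tri([ray(T,(170+547/4,25+537/4)),ray(S,(150+212/4,145+240/4))]))
print('hook top',tri([ray(T,(170+555/4,25+485/4)),ray(S,(150+188/4,145+235/4))]))
E
python3 m1.py
```

```text
foot hsv [ 14 160 163] table [ 17 114 181]
8.0
[[233.3077 102.4615]
 [234.3077  97.4615]
 [242.1923  99.0385]
 [241.1923 104.0385]]
[[0.7672 0.0794 0.006 ]
 [0.7855 0.0766 0.006 ]
 [0.7805 0.049  0.006 ]
 [0.7621 0.0518 0.006 ]] [np.float64(0.028035466464230215), np.float64(0.01857234443953311), np.float64(0.028090496992554694), np.float64(0.018555991702449894)]
bar (array([0.6594, 0.1627, 0.2143]), [np.float64(0.000582445832419036), np.float64(0.0005824458324190395)])
bar (array([0.6429, 0.1049, 0.2021]), [np.float64(0.00014516006822620154), np.float64(0.0001451600682262225)])
disc (205.32901000976562, 96.61372375488281) (294.81622314453125, 191.421875) (array([0.6485, 0.1317, 0.3637]), [np.float64(2.364198077446779e-05), np.float64(2.364198077450438e-05)])
tt ((306.8899841308594, 145.20455932617188), (59.71065902709961, 62.220149993896484), 98.45442962646484) [ 0.6154 -0.1755  0.024 ]
tt ((205.581298828125, 252.23130798339844), (36.19648361206055, 50.699493408203125), 31.376789093017578) [ 0.6192 -0.1319  0.024 ]
cup top ((304.6993103027344, 148.1536407470703), (18.850543975830078, 21.17433738708496), 47.91454315185547) [ 0.5926 -0.164   0.0695]
cup sc ((196.5, 233.5), (29.0, 23.0), 90.0) (185, 219, 24, 30)
handle (array([ 0.5374, -0.1616,  0.1386]), [np.float64(0.002888166039509728), np.float64(0.002888166039509668)])
hook top (array([ 0.5696, -0.1646,  0.1742]), [np.float64(0.0021834627708484577), np.float64(0.0021834627708483953)])
```

```bash
cat >> h.py <<'E'
np.set_printoptions(precision=4,suppress=True)
def rot(tilt,psi):
    t=np.radians(tilt);c,s=np.cos(t),np.sin(t)
    z=np.array([s*np.cos(psi),s*np.sin(psi),-c]);y=np.array([-np.sin(psi),np.cos(psi),0]);return np.c_[np.cross(y,z),y,z]
def go(pos,tilt,psi,n=None):
    s=r.observe();Rc=R.from_quat(s['tcp_rot'],scalar_first=True).as_matrix()
    sh=Rc.T@(np.asarray(pos)-s['ee_pos']);rv=np.degrees(R.from_matrix(Rc.T@rot(tilt,psi)).as_rotvec())
    print('t',round(s['clock'],2),'F',s['contact_force'],'w',s['width'],'pos',s['ee_pos'],'j',s['joints'])
    print('shift mm',np.round(sh*1000,1),'rot deg',np.round(rv,2),'dist',np.linalg.norm(sh)*1000,'ang',np.linalg.norm(rv))
    return sh,rv
E
python3 - <<'E'
from h import *
go([.46,-.163,.23],40,0)
b=cv2.imread('pics/top0.png');T=model('top')
hs=cv2.cvtColor(b,cv2.COLOR_BGR2HSV)
m=((hs[...,0]<15)&(hs[...,1]>150)&(hs[...,2]>90)&(hs[...,2]<190)).astype(np.uint8)
k=np.zeros_like(m);k[85:155,200:248]=m[85:155,200:248]
k=cv2.morphologyEx(k,cv2.MORPH_CLOSE,np.ones((3,3)))
c=max(cv2.findContours(k,0,1)[0],key=cv2.contourArea);print(cv2.contourArea(c))
bx=cv2.boxPoints(cv2.minAreaRect(c));print(bx)
for q in (bx,np.array([(200,263),(297,293),(230,489),(130,455)])/4+[170,25]):
    P=np.array([onz(T,p,.006) for p in q]);print(P,[np.linalg.norm(P[i]-P[i-1]) for i in range(4)],P.mean(0))
E
```

```text
t 0.15 F [-0.1896  0.3736 -0.2825] w 0.08559803403902567 pos [ 0.2884 -0.6099  0.2556] j [-0.8409  0.3592  0.0113 -0.0002 -1.2241 -0.2881]
shift mm [-346.2  330.6   25.9] rot deg [  8.9  -39.36  24.24] dist 479.395478188378 ang 47.07563685112451
942.5
[[202.2649 138.3754]
 [219.6912  89.9688]
 [243.3456  98.4844]
 [225.9193 146.8909]]
[[0.6352 0.181  0.006 ]
 [0.8118 0.1286 0.006 ]
 [0.7826 0.045  0.006 ]
 [0.6073 0.0988 0.006 ]] [np.float64(0.0869023806628685), np.float64(0.18414791890640167), np.float64(0.08855675139451007), np.float64(0.18337582510064362)] [0.7092 0.1134 0.006 ]
[[0.8089 0.1274 0.006 ]
 [0.7835 0.0419 0.006 ]
 [0.6061 0.0933 0.006 ]
 [0.6339 0.1802 0.006 ]] [np.float64(0.18276457701421162), np.float64(0.08921856227151631), np.float64(0.18468382332831196), np.float64(0.09119016519884003)] [0.7081 0.1107 0.006 ]
```

>>> jog_arm --pt "0 -0.035 0.033 0.003 0.9 -3.9 2.4" --pt "0 -0.07 0.066 0.005 1.8 -7.9 4.8" --pt "0 -0.105 0.099 0.008 2.7 -11.8 7.3" --pt "0 -0.14 0.132 0.01 3.6 -15.7 9.7" --pt "0 -0.175 0.165 0.013 4.5 -19.7 12.1" --pt "0 -0.21 0.198 0.016 5.3 -23.6 14.5" --pt "0 -0.245 0.231 0.018 6.2 -27.6 17.0" --pt "0 -0.28 0.264 0.021 7.1 -31.5 19.4" --pt "0 -0.315 0.297 0.024 8.0 -35.4 21.8" --pt "0 -0.346 0.331 0.026 8.9 -39.4 24.2"

```text
clock: 1.15
ee_pos: [0.442, -0.2205, 0.2309]
tcp_rot: [0.308, -0.009, 0.951, -0.017]
contact_force: [-1.4, -2.9, 0.2]
width: 0.0852
```

```bash
python3 - <<'E'
from h import *
go([.46,-.163,.23],40,0)
E
```

```text
t 1.15 F [-1.4047 -2.9375  0.1753] w 0.08523168913637118 pos [ 0.442  -0.2205  0.2309] j [-0.079  -0.1997 -0.812  -0.0579 -0.332  -1.4235]
shift mm [-15.7  57.4   9.7] rot deg [-1.52 -4.11  1.69] dist 60.2698649309712 ang 4.699639923110933
```

>>> jog_arm --pt "0 -0.008 0.029 0.005 -0.8 -2.0 0.8" --pt "0 -0.016 0.057 0.01 -1.5 -4.1 1.7" --pt "0 -0.016 0.057 0.01 -1.5 -4.1 1.7" --pt "0 -0.016 0.057 0.01 -1.5 -4.1 1.7"

```text
clock: 1.55
ee_pos: [0.4621, -0.1659, 0.2335]
tcp_rot: [0.342, -0.002, 0.94, 0.003]
contact_force: [-1.3, 0.2, 0.1]
width: 0.0858
```

```bash
python3 - <<'E'
from h import *
import json
go([.46,-.163,.23],40,0)
s=r.observe();np.savez('w1.npz',**s);cv2.imwrite('pics/w1.png',cams.get_image('wrist')[:,:,::-1])
s=r.observe();print(s['ee_pos'],s['joint_vel'])
E
```

```text
t 1.55 F [-1.345   0.159   0.1467] w 0.08579753581389005 pos [ 0.4621 -0.1659  0.2335] j [ 0.0616 -0.2429 -1.0154  0.3047 -0.1061 -1.9189]
shift mm [3.8 2.9 1.4] rot deg [ 0.45 -0.03  0.13] dist 4.96855878677155 ang 0.4650917982056629
[ 0.4607 -0.1667  0.232 ] [-0.0199  0.0117 -0.0115 -0.0353 -0.0181  0.0258]
```

View pics/w1.png

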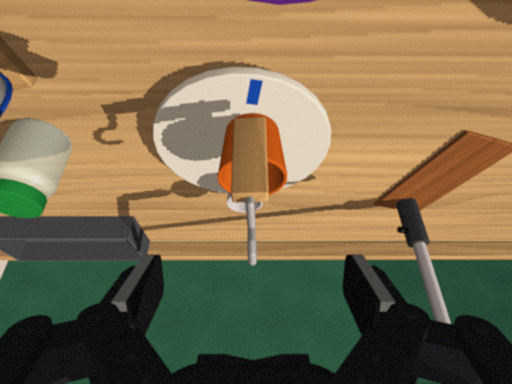

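```bash
python3 - <<'E'
from h import *
s=dict(np.load('w1.npz'));M=model('wrist',s)
a=cv2.imread('pics/w1.png')
cv2.imwrite('pics/w1c.png',cv2.resize(a[100:270,190:320],None,fx=4,fy=3.5,interpolation=cv2.INTER_CUBIC))
for px,z in (((250.5,120),.056),((250.5,195),.141),((252,230),.165)):
    print(px,onz(M,px,z))
E
```

```text
(250.5, 120) [ 0.5364 -0.1673  0.056 ]
(250.5, 195) [ 0.5337 -0.1673  0.141 ]
(252, 230) [ 0.5472 -0.1662  0.165 ]
```

View pics/w1c.png

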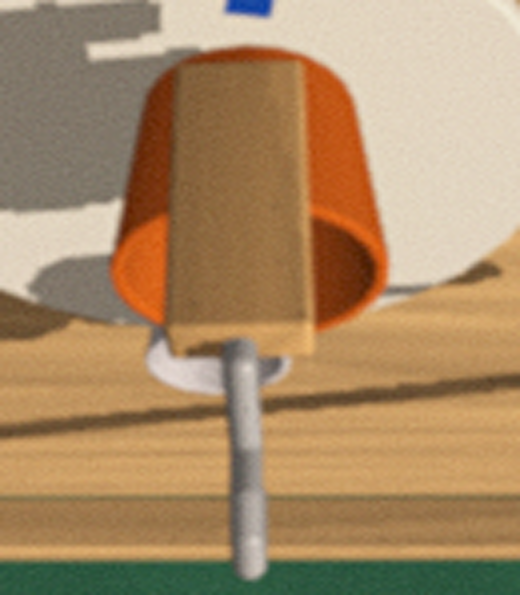

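```bash
python3 - <<'E'
from h import *
s=dict(np.load('w1.npz'));M=model('wrist',s)
for n,px,z in (('bl',(190+178/4,117.7),.056),('br',(190+303/4,117.7),.056),('tl',(190+167/4,192),.141),('tr',(190+314/4,192),.141),('tfl',(190+175/4,201),.141),('tfr',(190+314/4,201),.141),('hk0',(190+240/4,100+350/3.5),.141),('hk',(190+250/4,100+480/3.5),.172),('hkend',(190+252/4,100+575/3.5),.180)):
    print(n,px,onz(M,px,z))
E
```

```text
bl (234.5, 117.7) [ 0.5335 -0.1822  0.056 ]
br (265.75, 117.7) [ 0.5335 -0.1531  0.056 ]
tl (231.75, 192) [ 0.5293 -0.1819  0.141 ]
tr (268.5, 192) [ 0.5293 -0.1533  0.141 ]
tfl (233.75, 201) [ 0.5429 -0.181   0.141 ]
tfr (268.5, 201) [ 0.5429 -0.1527  0.141 ]
hk0 (250.0, 200.0) [ 0.5413 -0.1678  0.141 ]
hk (252.5, 237.14285714285714) [ 0.5452 -0.1658  0.172 ]
hkend (253.0, 264.2857142857143) [ 0.5834 -0.1653  0.18  ]
```

```bash
python3 - <<'E'
from h import *
go([.5346,-.1675,.1266],40,.06)
E
```

```text
t 1.6 F [ 0.1518 -1.1964  0.0094] w 0.0855519958370026 pos [ 0.4607 -0.1667  0.232 ] j [ 0.0605 -0.2423 -1.0161  0.3019 -0.1078 -1.9163]
shift mm [ 10.7  -1.6 128.3] rot deg [-1.82 -0.2  -2.57] dist 128.75716041271602 ang 3.1547505658100103
```

>>> jog_arm --pt "0 0.002 0 0.02 -0.4 0 -0.6" --pt "0 0.004 0 0.04 -0.9 0 -1.2" --pt "0 0.006 -0.001 0.06 -1.3 -0.1 -1.8" --pt "0 0.008 -0.001 0.08 -1.8 -0.2 -2.6" --pt "0 0.009 -0.001 0.095 -1.8 -0.2 -2.6" --pt "0 0.01 -0.001 0.105 -1.8 -0.2 -2.6" --pt "0 0.01 -0.001 0.105 -1.8 -0.2 -2.6" --pt "0 0.01 -0.001 0.105 -1.8 -0.2 -2.6"

```text
clock: 2.4
ee_pos: [0.4851, -0.1557, 0.1847]
tcp_rot: [0.32, -0.029, 0.947, 0.009]
contact_force: [-0.3, -0.7, -0.1]
width: 0.0854
```

```bash
python3 - <<'E'
from h import *
go([.5346,-.1675,.1266],40,.06)
s=r.observe();np.savez('w2.npz',**s);cv2.imwrite('pics/w2.png',cams.get_image('wrist')[:,:,::-1])
E
```

```text
t 2.4 F [-0.3088 -0.6564 -0.0624] w 0.08543184092512633 pos [ 0.4851 -0.1557  0.1847] j [ 0.0608 -0.1006 -1.0161  0.2743 -0.003  -1.8452]
shift mm [ -3.5 -14.7  75.7] rot deg [-0.02 -2.62  0.03] dist 77.21641160652517 ang 2.6218608200099163
```

View pics/w2.png

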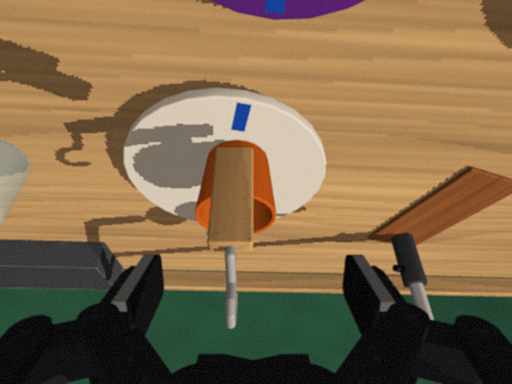

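```bash
cat > kin.py <<'E'
from h import *
from scipy.optimize import least_squares
D=[([-.8409,.3594,.0111,-.0003,-1.2241,-.2881],[.28837,-.60979,.25537],[-2.70333209e-04,-2.19053421e-01,9.75712502e-01,7.99665657e-04]),
([-0.079,-0.1997,-0.812,-0.0579,-0.332,-1.4235],[.442,-.2205,.2309],[.308,-.009,.951,-.017]),]
for f in ('w1','w2'):
    s=np.load(f+'.npz');D.append((s['joints'],s['ee_pos'],s['tcp_rot']))
def Ry(a):return R.from_euler('y',a).as_matrix()
def Rx(a):return R.from_euler('x',a).as_matrix()
def Rz(a):return R.from_euler('z',a).as_matrix()
def fk(p,q,s4,s6):
    a1,h0,L2,l3x,l3z,L6,d,d6y=p[:8]
    A=Rz(q[0]);x=A@[a1,d,h0];A=A@Ry(q[1]);x=x+A@[0,0,L2];A=A@Ry(-q[2]);x=x+A@[l3x,0,l3z];A=A@Rx(s4*q[3])@Ry(-q[4]);
    x=x+A@[L6,d6y,p[8]]
    A=A@Rx(s6*q[5]) ;return x,A
def res(p,s4,s6):
    o=[]
    C=R.from_rotvec(p[9:12]).as_matrix()
    for q,x,qq in D:
        X,A=fk(p,q,s4,s6);o+=list((X-np.array(x))*10);o+=list((R.from_quat(qq,scalar_first=True).inv()*R.from_matrix(A@C)).as_rotvec())
    return np.array(o)
if __name__=='__main__':
    best=None
    for s4 in (1,-1):
      for s6 in (1,-1):
        for k in range(6):
            rv=R.random(random_state=k).as_rotvec()
            f=least_squares(lambda p:np.r_[res(p,s4,s6),1e-3*p[:9]],np.r_[.05,.3,.4,.4,.05,.25,-.15,0,0,rv])
            if best is None or f.cost<best[0].cost: best=(f,s4,s6)
    f,s4,s6=best;print(f.cost,s4,s6,f.x);print(res(f.x,s4,s6).reshape(-1,6));np.save('kin.npy',np.r_[f.x,s4,s6])
E
python3 kin.py
```

```text
9.589294205619338e-07 -1 -1 [ 0.0001  0.1989  0.6014  0.4635 -0.      0.3482 -0.0001 -0.1917  0.
 -1.2092  1.2094 -1.2089]
[[-0.0001 -0.0001 -0.     -0.0001 -0.      0.0002]
 [-0.0001  0.0001  0.0001  0.0005  0.0001 -0.0007]
 [ 0.0002  0.     -0.0001 -0.0002 -0.      0.0002]
 [-0.0001 -0.      0.     -0.0002 -0.      0.0002]]
```

```bash
cat > ik.py <<'E'
from kin import *
P=np.load('kin.npy');C=R.from_rotvec(P[9:12]).as_matrix()
LO=np.array([-3.07,-1.43,-1.02,-3.03,-3.05,-3.05]);HI=np.array([3.07,2.12,1.25,1.67,0,3.03]);LO[5]=-3.03
def F(q):
    x,A=fk(P,q,P[12],P[13]);return x,A@C
def ik(pos,tilt,psi,seeds):
    Rt=rot(tilt,psi);out=[]
    for q0 in seeds:
        def e(q):
            x,A=F(q);return np.r_[(x-pos)*5,R.from_matrix(A.T@Rt).as_rotvec()]
        f=least_squares(e,np.clip(q0,LO+1e-3,HI-1e-3),bounds=(LO,HI),max_nfev=150)
        if f.cost<1e-8:
            if not any(np.abs(o-f.x).max()<.02 for o in out):out.append(f.x)
    return out
E
cat > t1.py <<'E'
from ik import *
rng=np.random.default_rng(0)
q=r.observe()['joints'];seeds=[q,[0,.2,-.6,.1,-.6,-1.5]]+[rng.uniform(LO,HI) for _ in range(12)]
for t in (25,30,35,40):
    z=rot(t,.06)[:,2]
    g=np.array([.5385,-.1673,.122])-.006*z
    for d in (0,.06,.1):
        print(t,d,ik(g-d*z,t,.06,seeds))
    print('above',ik(g+[0,0,.08],t,.06,seeds))
    c=np.array([np.cos(-.29),np.sin(-.29)])
    zz=rot(t,-.29)[:,2]
    for up in (.04,0): 
      gg=np.r_[np.array([.6495,.132])-.038*c,.212+up-.054]-.006*zz
      print('hang',gg,ik(gg,t,-.29,seeds+[[.4,.3,-.4,.1,-.6,-2]]))
E
python3 t1.py
```

```text
25 0 [array([ 0.0403,  0.1332, -0.7169, -0.0291, -0.2846, -1.5248])]
25 0.06 [array([ 0.039 ,  0.0092, -0.6942, -0.0208, -0.4313, -1.5326])]
25 0.1 [array([ 0.0379, -0.0672, -0.669 , -0.018 , -0.5328, -1.5351])]
above [array([ 0.0404,  0.0166, -0.6173, -0.0169, -0.5007, -1.538 ])]
hang [0.6107 0.1436 0.2034] []
hang [0.6107 0.1436 0.1634] []
30 0 [array([ 0.0377,  0.1193, -0.7667, -0.0681, -0.1618, -1.484 ])]
30 0.06 [array([ 0.0366, -0.0184, -0.7627, -0.0386, -0.3033, -1.5134])]
30 0.1 [array([ 0.0352, -0.1051, -0.7452, -0.0308, -0.4074, -1.5208])]
above [array([ 0.0387, -0.01  , -0.6783, -0.0282, -0.3791, -1.5259])]
hang [0.6102 0.1437 0.2032] []
hang [0.6102 0.1437 0.1632] []
35 0 [array([ 0.0198,  0.1142, -0.755 , -0.2462, -0.0939, -1.2924])]
35 0.06 [array([ 0.0321, -0.0362, -0.8177, -0.0889, -0.1793, -1.4602])]
35 0.1 [array([ 0.0313, -0.134 , -0.8155, -0.0592, -0.2791, -1.4901])]
above [array([ 0.0365, -0.0297, -0.7341, -0.0526, -0.256 , -1.5004])]
hang [0.6098 0.1439 0.2029] []
hang [0.6098 0.1439 0.1629] []
40 0 [array([-0.0933,  0.1148, -0.6375, -0.6638, -0.1597, -0.7952])]
40 0.06 [array([-0.005 , -0.0402, -0.7897, -0.324 , -0.1309, -1.1993])]
40 0.1 [array([ 0.0194, -0.15  , -0.8569, -0.1553, -0.1682, -1.3863])]
above [array([ 0.0302, -0.0407, -0.7674, -0.1294, -0.1475, -1.4198])]
hang [0.6094 0.144  0.2026] []
hang [0.6094 0.144  0.1626] []
```

```bash
cat > t2.py <<'E'
from ik import *
rng=np.random.default_rng(1)
seeds=[[.5,.3,-.4,.1,-.6,-2.3],[.5,.3,-.4,.1,-.3,-2.5],[.6,.3,-.4,.8,-.3,-2.8],[.4,.3,-.4,.1,-.6,1]]+[rng.uniform(LO,HI) for _ in range(8)]
for t in (30,):
  for psi in (-.29,-.1,.1):
    z=rot(t,psi)[:,2]
    for up in (.04,0): 
      gg=np.r_[np.array([.6495,.132])-.038*np.array([np.cos(psi),np.sin(psi)]),.212+up-.054]-.006*z
      best=None
      for q0 in seeds:
        Rt=rot(t,psi)
        def e(q):
            x,A=F(q);return np.r_[(x-gg)*5,R.from_matrix(A.T@Rt).as_rotvec()]
        f=least_squares(e,np.clip(q0,LO+1e-3,HI-1e-3),bounds=(LO,HI),max_nfev=300)
        if best is None or f.cost<best.cost:best=f
      print(t,psi,up,gg,best.cost,best.x)
E
python3 t2.py
```

```text
30 -0.29 0.04 [0.6102 0.1437 0.2032] 7.473185431648992e-30 [ 0.6138  0.1279 -0.8463  1.0398 -0.4732  2.892 ]
30 -0.29 0 [0.6102 0.1437 0.1632] 1.5689951738844734e-28 [ 0.5044  0.173  -0.9216  1.3351 -0.3758  2.6717]
30 -0.1 0.04 [0.6087 0.1361 0.2032] 2.395905136773907e-06 [ 0.5061  0.0918 -0.9042  1.1611 -0.3171  3.03  ]
30 -0.1 0 [0.6087 0.1361 0.1632] 8.84489098176687e-06 [ 0.2984  0.1404 -0.9652  1.67   -0.1967  2.6903]
30 0.1 0.04 [0.6087 0.1279 0.2032] 1.3841194625683268e-28 [ 0.4296  0.0725 -0.9221  1.1359 -0.1796 -2.9883]
30 0.1 0 [0.6087 0.1279 0.1632] 0.0006567555838359842 [ 0.2096  0.127  -0.963   1.67   -0.0585  2.9455]
```

```bash
cat > t3.py <<'E'
from ik import *
rng=np.random.default_rng(1)
def allik(gg,Rt,n=14,seeds=[]):
    out=[]
    for q0 in list(seeds)+[np.r_[rng.uniform(-.5,1),rng.uniform(0,.6),rng.uniform(-1,.2),rng.uniform(-1.5,1.6),rng.uniform(-1.5,0),rng.uniform(-3,3)] for _ in range(n)]:
        def e(q):
            x,A=F(q);return np.r_[(x-gg)*5,R.from_matrix(A.T@Rt).as_rotvec()]
        f=least_squares(e,np.clip(q0,LO+1e-3,HI-1e-3),bounds=(LO,HI),max_nfev=100)
        if f.cost<1e-9 and not any(np.abs(o-f.x).max()<.02 for o in out): out.append(f.x)
    return out
FL=np.diag([-1,-1,1.])
if __name__=='__main__':
  for t in (15,20,25,30,35,40,45):
   for fl in (0,1):
    for nm,psi in (('cup',.06),('hang',-.29),):
     for up in (.04,0):
      if nm=='cup': g=np.array([.5385,-.1673,.122+up])
      else: g=np.r_[np.array([.6495,.132])-.038*np.array([np.cos(psi),np.sin(psi)]),.212+up-.054]
      Rt=rot(t,psi)
      print(t,'flip' if fl else 'norm',nm,up,allik(g-.006*Rt[:,2],Rt@FL if fl else Rt))
E
time python3 t3.py
```

```text
15 norm cup 0.04 [array([ 0.043 ,  0.1305, -0.5453, -0.0071, -0.6332, -1.5484])]
15 norm cup 0 [array([ 0.043 ,  0.1833, -0.5935, -0.0083, -0.5323, -1.547 ])]
15 norm hang 0.04 [array([ 0.6489,  0.208 , -0.4749,  0.3097, -0.7554, -2.7218])]
15 norm hang 0 [array([ 0.6444,  0.248 , -0.538 ,  0.3481, -0.6567, -2.7681])]
15 flip cup 0.04 [array([ 0.0427,  0.1306, -0.5449, -0.0079, -0.6335,  1.5941])]
15 flip cup 0 [array([ 0.0427,  0.1833, -0.5931, -0.0092, -0.5326,  1.5956])]
15 flip hang 0.04 [array([ 0.6488,  0.2078, -0.475 ,  0.3095, -0.7551,  0.4201])]
15 flip hang 0 [array([ 0.6443,  0.2479, -0.5381,  0.3479, -0.6564,  0.3737])]
20 norm cup 0.04 [array([ 0.0418,  0.0977, -0.6084, -0.0122, -0.5157, -1.5428])]
20 norm cup 0 [array([ 0.0418,  0.155 , -0.6565, -0.0152, -0.4103, -1.5395])]
20 norm hang 0.04 [array([ 0.671 ,  0.1767, -0.5963,  0.4821, -0.6497, -2.8969])]
20 norm hang 0 [array([ 0.655 ,  0.2185, -0.6704,  0.5656, -0.5438, -2.9834])]
20 flip cup 0.04 [array([ 0.0415,  0.0978, -0.6079, -0.0132, -0.5161,  1.6   ])]
20 flip cup 0 [array([ 0.0414,  0.1551, -0.6559, -0.0164, -
[... 2051 characters left out ...]
638, -0.1597, -0.7952])]
40 norm hang 0.04 []
40 norm hang 0 []
40 flip cup 0.04 [array([-0.0008,  0.034 , -0.7287, -0.3411, -0.1176,  1.9565])]
40 flip cup 0 [array([-0.0944,  0.1149, -0.6366, -0.6657, -0.161 ,  2.3491])]
40 flip hang 0.04 []
40 flip hang 0 []
45 norm cup 0.04 [array([-0.1564,  0.0408, -0.6037, -0.7897, -0.2152, -0.6383])]
45 norm cup 0 [array([-0.294 ,  0.1252, -0.556 , -1.0779, -0.2817, -0.254 ])]
45 norm hang 0.04 []
45 norm hang 0 []
45 flip cup 0.04 [array([-0.1575,  0.0409, -0.6031, -0.7912, -0.2165,  2.5054])]
45 flip cup 0 [array([-0.2946,  0.1254, -0.5557, -1.0784, -0.2826,  2.8884])]
45 flip hang 0.04 []
45 flip hang 0 []
real	0m26.244s
user	0m26.743s
sys	0m0.092s
```

```bash
cat > t4.py <<'E'
from t3 import *
for t in (22,25,28):
    for psi in (-.25,-.2,-.15,-.1):
     for up in (.06,.04,-.01):
      g=np.r_[np.array([.6495,.132])-.038*np.array([np.cos(psi),np.sin(psi)]),.212+up-.054]
      Rt=rot(t,psi)
      o=allik(g-.006*Rt[:,2],Rt,3,[[.65,.2,-.65,.5,-.55,-2.9]])
      print(t,psi,up,[x for x in o if x[5]<0])
E
python3 t4.py
```

```text
22 -0.25 0.06 [array([ 0.6747,  0.1397, -0.6149,  0.5212, -0.6446, -2.8889])]
22 -0.25 0.04 [array([ 0.6665,  0.1591, -0.6533,  0.5619, -0.5921, -2.9317])]
22 -0.25 -0.01 []
22 -0.2 0.06 [array([ 0.666 ,  0.1324, -0.6202,  0.5095, -0.6253, -2.8244])]
22 -0.2 0.04 [array([ 0.6576,  0.1519, -0.6592,  0.5512, -0.5718, -2.8678])]
22 -0.2 -0.01 [array([ 0.6185,  0.206 , -0.7644,  0.7187, -0.4286, -3.0234])]
22 -0.15 0.06 [array([ 0.6571,  0.1258, -0.6233,  0.494 , -0.6076, -2.7562])]
22 -0.15 0.04 [array([ 0.6487,  0.1455, -0.6628,  0.5364, -0.5532, -2.7998])]
22 -0.15 -0.01 [array([ 0.6082,  0.2   , -0.7706,  0.7108, -0.4061, -2.9603])]
22 -0.1 0.06 [array([ 0.6479,  0.1201, -0.6241,  0.4746, -0.5918, -2.684 ])]
22 -0.1 0.04 [array([ 0.6397,  0.1399, -0.6639,  0.517 , -0.5365, -2.7274])]
22 -0.1 -0.01 [array([ 0.5988,  0.1948, -0.774 ,  0.6958, -0.3857, -2.891 ])]
25 -0.25 0.06 [array([ 0.6728,  0.1226, -0.6917,  0.6574, -0.5843, -3.0176])]
25 -0.25 0.04 []
25 -0.25 -0.01 []
25 -0.2 0.06 [array([ 0.6623,  0.1143, -0.6996,  0.6497, -0.5594, -2.9561])]
25 -0.2 0.04 [array([ 0.6457,  0.1343, -0.7422,  0.7147, -0.5038, -3.0171])]
25 -0.2 -0.01 []
25 -0.15 0.06 [array([ 0.6519,  0.1068, -0.705 ,  0.637 , -0.5362, -2.8899])]
25 -0.15 0.04 [array([ 0.6345,  0.127 , -0.7488,  0.7053, -0.4789, -2.9531])]
25 -0.15 -0.01 []
25 -0.1 0.06 [array([ 0.6418,  0.1002, -0.7077,  0.6188, -0.5149, -2.8186])]
25 -0.1 0.04 [array([ 0.624 ,  0.1206, -0.7526,  0.6895, -0.4559, -2.8834])]
25 -0.1 -0.01 []
28 -0.25 0.06 []
28 -0.25 0.04 []
28 -0.25 -0.01 []
28 -0.2 0.06 []
28 -0.2 0.04 []
28 -0.2 -0.01 []
28 -0.15 0.06 []
28 -0.15 0.04 []
28 -0.15 -0.01 []
28 -0.1 0.06 [array([ 0.6131,  0.0821, -0.795 ,  0.8114, -0.4374, -2.9848])]
28 -0.1 0.04 []
28 -0.1 -0.01 []
```

```bash
python3 - <<'E'
from h import *
go([.5125,-.1689,.1934],20,.06)
E
```

```text
t 2.45 F [-0.1119 -0.5102  0.0051] w 0.08532029315512016 pos [ 0.4851 -0.1558  0.1847] j [ 0.0607 -0.1006 -1.0161  0.2743 -0.003  -1.8452]
shift mm [-26.4 -14.8   9.2] rot deg [-0.03 17.38  0.03] dist 31.621561999683156 ang 17.382977306257597
```

>>> jog_arm --pt "0 -0.004 -0.002 0.001 0 3 0" --pt "0 -0.008 -0.005 0.003 0 6 0" --pt "0 -0.013 -0.007 0.005 0 9 0" --pt "0 -0.018 -0.01 0.006 0 12 0" --pt "0 -0.022 -0.012 0.008 0 15 0" --pt "0 -0.026 -0.015 0.009 0 17.4 0" --pt "0 -0.026 -0.015 0.009 0 17.4 0" --pt "0 -0.026 -0.015 0.009 0 17.4 0"

```text
clock: 3.25
ee_pos: [0.5118, -0.1691, 0.1931]
tcp_rot: [0.174, -0.029, 0.984, 0.005]
contact_force: [-0.7, -1.0, 0.6]
width: 0.0852
```

```bash
python3 - <<'E'
from h import *
go([.5125,-.1689,.1934],20,.06)
s=r.observe();np.savez('w3.npz',**s);cv2.imwrite('pics/w3.png',cams.get_image('wrist')[:,:,::-1])
E
```

```text
t 3.25 F [-0.722  -1.0126  0.5504] w 0.08519344007287079 pos [ 0.5118 -0.1691  0.1931] j [ 0.0402  0.0262 -0.617  -0.0118 -0.5782 -1.5425]
shift mm [-0.8  0.2 -0.1] rot deg [-0.02  0.02 -0.01] dist 0.8099701517171276 ang 0.02886333371960474
```

View pics/w3.png

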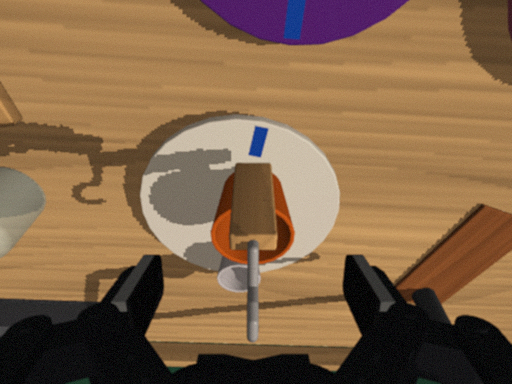

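```bash
python3 - <<'E'
from h import *
s=dict(np.load('w3.npz'));M=model('wrist',s)
a=cv2.imread('pics/w3.png')
cv2.imwrite('pics/w3c.png',cv2.resize(a[155:345,200:310],None,fx=4,fy=3,interpolation=cv2.INTER_CUBIC))
E
```

```text
(no output)
```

View pics/w3c.png

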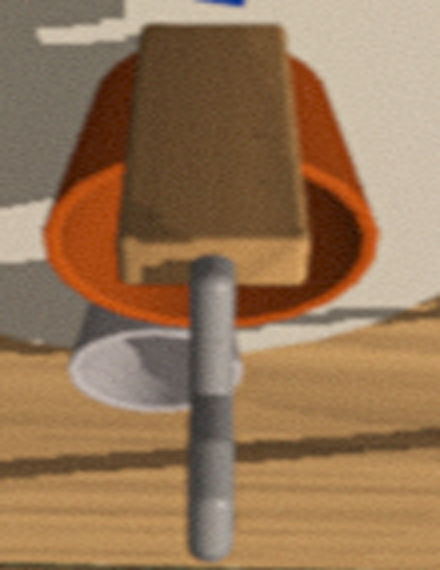

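```bash
python3 - <<'E'
from h import *
s=dict(np.load('w3.npz'));M=model('wrist',s)
c=lambda u,v:(200+u/4,155+v/3)
for n,p,z in (('bl',c(142,25),.056),('br',c(285,25),.056),('tl',c(122,240),.141),('tr',c(308,238),.141),('fl',c(122,283),.141),('fr',c(306,284),.141),('hk',c(210,545),.181)):
    print(n,p,onz(M,p,z))
c2=c(211,242);print('rimC',c2,onz(M,c2,.089))
E
```

```text
bl (235.5, 163.33333333333334) [ 0.535  -0.1825  0.056 ]
br (271.25, 163.33333333333334) [ 0.5332 -0.153   0.056 ]
tl (230.5, 235.0) [ 0.5327 -0.1819  0.141 ]
tr (277.0, 234.33333333333331) [ 0.5305 -0.1537  0.141 ]
fl (230.5, 249.33333333333331) [ 0.5455 -0.1817  0.141 ]
fr (276.5, 249.66666666666669) [ 0.5441 -0.1526  0.141 ]
hk (252.5, 336.66666666666663) [ 0.577  -0.1658  0.181 ]
rimC (252.75, 235.66666666666669) [ 0.585  -0.1653  0.089 ]
```

```bash
python3 - <<'E'
from h import *
z=rot(20,.055)[:,2]
go(np.array([.539,-.1675,.122])-.006*z,20,.055)
E
```

```text
t 3.3 F [ 0.2353 -0.6548 -0.2157] w 0.08553506982454712 pos [ 0.5113 -0.1691  0.1929] j [ 0.0403  0.0257 -0.6178 -0.0118 -0.5783 -1.5424]
shift mm [-1.8 -0.  70.1] rot deg [ 0.08 -0.    0.26] dist 70.14917576034249 ang 0.276778897088925
```

>>> jog_arm --pt "0 0 0 0.015 0 0 0.2" --pt "0 -0.001 0 0.03 0 0 0.2" --pt "0 -0.001 0 0.045 0 0 0.2" --pt "0 -0.002 0 0.058 0 0 0.2" --pt "0 -0.002 0 0.066 0 0 0.2" --pt "0 -0.002 0 0.07 0 0 0.2" --pt "0 -0.002 0 0.07 0 0 0.2" --pt "0 -0.002 0 0.07 0 0 0.2"

```text
clock: 4.1
ee_pos: [0.5372, -0.1676, 0.1282]
tcp_rot: [0.174, -0.028, 0.984, 0.005]
contact_force: [-0.3, -0.5, 1.3]
width: 0.0851
```

```bash
python3 - <<'E'
from h import *
z=rot(20,.055)[:,2]
go(np.array([.539,-.1675,.122])-.006*z,20,.055)
s=r.observe();np.savez('w4.npz',**s);cv2.imwrite('pics/w4.png',cams.get_image('wrist')[:,:,::-1])
print(s['contact_force'],r.observe()['contact_force'])
E
```

```text
t 4.1 F [-0.2684 -0.5491  1.2788] w 0.08505111489240554 pos [ 0.5372 -0.1676  0.1282] j [ 0.0414  0.1551 -0.6548 -0.015  -0.4114 -1.5431]
shift mm [ 0.4 -0.   0.4] rot deg [0.08 0.03 0.07] dist 0.6025400963852988 ang 0.10599441241509514
[-0.2684 -0.5491  1.2788] [0.0557 0.1918 0.8587]
```

View pics/w4.png

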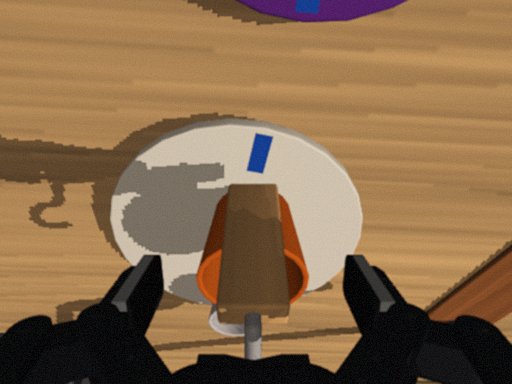

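>>> jog_arm --pt "80 0 0 0 0 0 0" --pt "130 0 0 0 0 0 0" --pt "145 0 0 0 0 0 0" --pt "152 0 0 0 0 0 0" --pt "158 0 0 0 0 0 0" --pt "164 0 0 0 0 0 0" --pt "170 0 0 0 0 0 0" --pt "180 0 0 0 0 0 0" --pt "200 0 0 0 0 0 0" --pt "220 0 0 0 0 0 0"

```text
clock: 5.15
ee_pos: [0.5373, -0.1676, 0.1285]
tcp_rot: [0.174, -0.028, 0.984, 0.005]
contact_force: [-1.7, -0.6, 3.6]
width: 0.0291
```

>>> jog_arm --pt "255 0 0 0 0 0 0" --pt "255 0 0 0 0 0 0" --pt "255 0 0 0 0 0 0"

```text
clock: 5.45
ee_pos: [0.5373, -0.1676, 0.1285]
tcp_rot: [0.174, -0.028, 0.984, 0.005]
contact_force: [-1.9, 0.4, 2.5]
width: 0.029
```

```bash
python3 - <<'E'
from h import *
go([.54,-.1675,.2476],20,.055)
for i in range(3):
  cams.get_image('wrist');print(r.observe()['contact_force'])
s=r.observe();np.savez('w5.npz',**s);cv2.imwrite('pics/w5.png',cams.get_image('wrist')[:,:,::-1])
E
```

```text
t 5.45 F [-1.8747  0.4478  2.4915] w 0.028959173606995507 pos [ 0.5373 -0.1676  0.1285] j [ 0.0413  0.1547 -0.6547 -0.015  -0.4115 -1.5432]
shift mm [ -43.4    0.1 -111. ] rot deg [0.07 0.06 0.06] dist 119.14548190202879 ang 0.11197088241212604
[-1.1135 -0.6805  3.2517]
[-1.2976 -0.5243  2.7037]
[-0.7535 -0.163   2.7932]
```

View pics/w5.png

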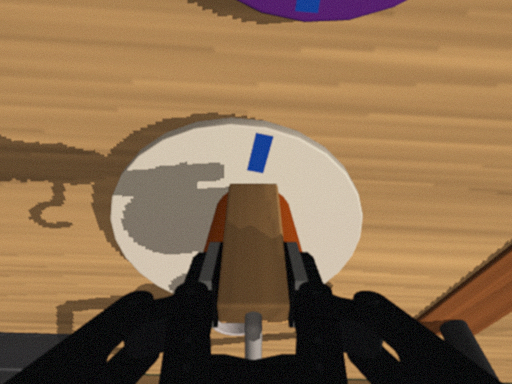

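>>> jog_arm --pt "255 -0.002 0 -0.005 0 0 0" --pt "255 -0.005 0 -0.014 0 0 0" --pt "255 -0.01 0 -0.028 0 0 0" --pt "255 -0.016 0 -0.044 0 0 0" --pt "255 -0.024 0 -0.062 0 0 0" --pt "255 -0.031 0 -0.08 0 0 0" --pt "255 -0.037 0 -0.096 0 0 0" --pt "255 -0.043 0 -0.111 0 0 0" --pt "255 -0.043 0 -0.111 0 0 0" --pt "255 -0.043 0 -0.111 0 0 0"

```text
clock: 6.65
ee_pos: [0.5392, -0.1675, 0.2474]
tcp_rot: [0.174, -0.028, 0.984, 0.006]
contact_force: [-0.4, 0.0, -1.8]
width: 0.0294
```

```bash
python3 - <<'E'
from h import *
for n in ('scene','top','wrist'):
  s=r.observe();print(s['contact_force'],s['torque']);np.savez('w6.npz',**s);cv2.imwrite(f'pics/{n}6.png',cams.get_image(n)[:,:,::-1])
go([.54,-.1675,.2476],20,.055)
a=cv2.imread('pics/scene6.png');cv2.imwrite('pics/c6.png',cv2.resize(a[100:300,140:340],None,fx=3,fy=3))
E
```

```text
[-0.4446  0.0197 -1.7912] [-0.1591  1.6159  0.0305]
[ 0.2472 -0.7192 -2.4631] [-0.0506  1.5898  0.0256]
[ 1.3182 -0.4331 -3.8417] [-0.0964  1.5741 -0.0381]
t 6.8 F [-0.1855  0.0581 -3.4406] w 0.029099359090108697 pos [ 0.5389 -0.1675  0.2462] j [ 0.0412  0.0139 -0.4931 -0.0096 -0.7159 -1.5498]
shift mm [-1.5 -0.  -0.9] rot deg [ 0.09 -0.06  0.05] dist 1.757747960214423 ang 0.12019956150751863
```

View pics/c6.png

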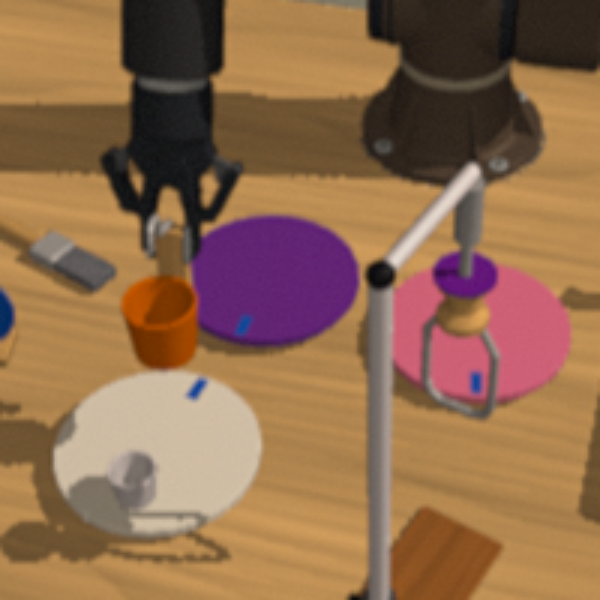

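View pics/wrist6.png

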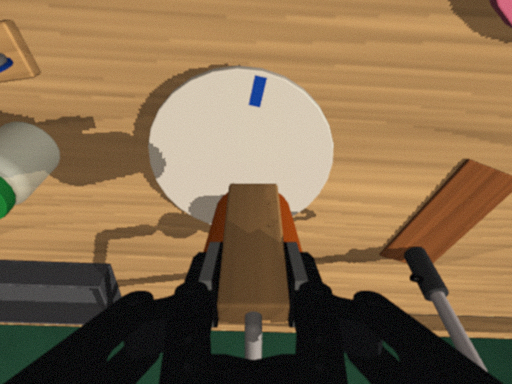

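View pics/top6.png

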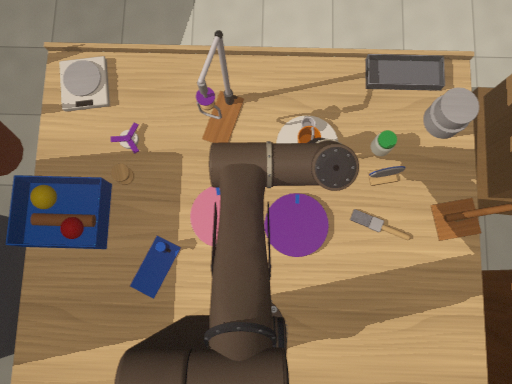

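```bash
python3 - <<'E'
from h import *
F=[]
for i in range(24):
    cams.get_image('top');s=r.observe();F.append(np.r_[s['contact_force'],s['torque']])
F=np.array(F);print(F.mean(0),F.std(0)/np.sqrt(len(F)),s['clock'])
a=cv2.imread('pics/scene6.png');b=cv2.imread('pics/top6.png')
cv2.imwrite('pics/c7.png',np.hstack([cv2.resize(a[195:245,270:320],None,fx=8,fy=8,interpolation=cv2.INTER_CUBIC),cv2.resize(b[80:130,185:235],None,fx=8,fy=8,interpolation=cv2.INTER_CUBIC)]))
E
```

```text
[-0.2104  0.1028 -2.5662 -0.0819  1.5395 -0.0023] [0.1167 0.0852 0.1115 0.0064 0.0053 0.006 ] 8.0
```

View pics/c7.png

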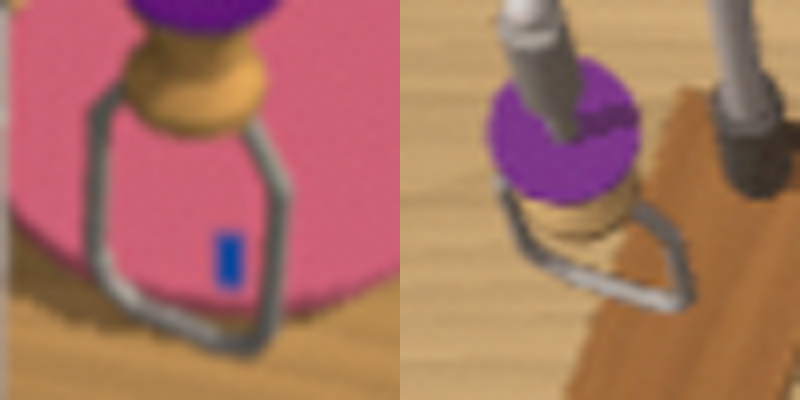

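```bash
python3 - <<'E'
from h import *
S=model('scene');T=model('top')
A=tri([ray(T,(220.6,117.9)),ray(S,(283.1,229.4))]);B=tri([ray(T,(201.9,112.75)),ray(S,(303.3,238.1))])
print(A,B);d=B[0]-A[0];print((A[0]+B[0])/2,np.linalg.norm(d),np.arctan2(-d[0],d[1]))
A=tri([ray(T,(185+282/8,80+245/8)),ray(S,(270+98/8,195+110/8))]);print('upper corner',A)
print(np.load('w4.npz')['torque'],np.load('w5.npz')['torque'])
# plausible top view mid of bar vs height
m=(185+210/8,80+283/8)
for z in (.2,.205,.21,.215):print(z,onz(T,m,z))
m=(270+186/8,195+318/8)
for z in (.2,.205,.21,.215):print(z,onz(S,m,z))
E
```

```text
(array([0.6401, 0.1039, 0.2129]), [np.float64(0.0018667868516825076), np.float64(0.0018667868516824514)]) (array([0.6554, 0.1607, 0.2116]), [np.float64(0.0015403933219274852), np.float64(0.0015403933219274842)])
[0.6477 0.1323 0.2122] 0.05886423789404957 -0.2630933122109721
upper corner (array([0.6372, 0.099 , 0.2858]), [np.float64(0.0018356485006074705), np.float64(0.0018356485006074288)])
[-0.056   1.1013 -0.0021] [-0.108   1.2791 -0.1002]
0.2 [0.6521 0.1319 0.2   ]
0.205 [0.6503 0.1314 0.205 ]
0.21 [0.6486 0.1308 0.21  ]
0.215 [0.6469 0.1302 0.215 ]
0.2 [0.64   0.1333 0.2   ]
0.205 [0.6444 0.134  0.205 ]
0.21 [0.6488 0.1347 0.21  ]
0.215 [0.6531 0.1354 0.215 ]
```

```bash
cat > t5.py <<'E'
from t3 import *
q=r.observe()['joints']
W=[([.537,-.08,.24],0),([.535,0,.23],-.07),([.534,.08,.22],-.14),([.533,.163,.2085],-.2),([.57,.152,.2085],-.2),([.6096,.1404,.2085],-.2),([.6096,.1404,.158],-.2),([.55,.158,.158],-.2),([.52,.168,.158],-.2)]
for p,psi in W:
    o=allik(np.array(p),rot(20,psi),0,[q,q+[.1,0,0,.1,0,-.2]]);print(p,psi,o)
    if o:q=o[0]
    x,A=fk(P,q,P[12],P[13]);print('   wristcentre',x-A@[P[5],P[7],0],'off',x-A@[P[5],0,0])
E
python3 t5.py; python3 -c "
from h import *
go([.533,.163,.2085],20,-.2)"
```

```text
[0.537, -0.08, 0.24] 0 [array([ 0.2728, -0.0351, -0.6228,  0.1528, -0.6518, -1.9494])]
   wristcentre [ 0.598  -0.0799  0.6328] off [ 0.4179 -0.0799  0.5672]
[0.535, 0, 0.23] -0.07 [array([ 0.4745, -0.0422, -0.7134,  0.3098, -0.6208, -2.3426])]
   wristcentre [ 0.5959 -0.0042  0.6228] off [0.4162 0.0084 0.5572]
[0.534, 0.08, 0.22] -0.14 [array([ 0.6493, -0.011 , -0.7489,  0.4274, -0.6262, -2.6823])]
   wristcentre [0.5945 0.0716 0.6128] off [0.4161 0.0967 0.5472]
[0.533, 0.163, 0.2085] -0.2 [array([ 0.8005,  0.053 , -0.7333,  0.4951, -0.6511, -2.9482])]
   wristcentre [0.5929 0.151  0.6013] off [0.4163 0.1867 0.5357]
[0.57, 0.152, 0.2085] -0.2 [array([ 0.7276,  0.1039, -0.6711,  0.4785, -0.6368, -2.8632])]
   wristcentre [0.6299 0.14   0.6013] off [0.4533 0.1757 0.5357]
[0.6096, 0.1404, 0.2085] -0.2 [array([ 0.6595,  0.1589, -0.5978,  0.4548, -0.6312, -2.7752])]
   wristcentre [0.6695 0.1284 0.6013] off [0.4929 0.1641 0.5357]
[0.6096, 0.1404, 0.158] -0.2 [array([ 0.638 ,  0.2124, -0.6944,  0.5674, -0.4929, -2.8893])]
   wristcentre [0.6695 0.1284 0.5508] off [0.4929 0.1641 0.4852]
[0.55, 0.158, 0.158] -0.2 []
   wristcentre [0.6695 0.1284 0.5508] off [0.4929 0.1641 0.4852]
[0.52, 0.168, 0.158] -0.2 []
   wristcentre [0.6695 0.1284 0.5508] off [0.4929 0.1641 0.4852]
t 8.0 F [-0.6347 -0.0919 -3.152 ] w 0.02915932914799442 pos [ 0.5396 -0.1676  0.2475] j [ 0.0412  0.0131 -0.4916 -0.0092 -0.7163 -1.5498]
shift mm [  2.1 330.4  41. ] rot deg [ 5.08  0.05 13.79] dist 332.95101225465856 ang 14.695672790115216
```

>>> jog_arm --pt "255 0 0.015 0.002 0.2 0 0.6" --pt "255 0 0.045 0.006 0.7 0 1.9" --pt "255 0 0.085 0.01 1.3 0 3.5" --pt "255 0.001 0.125 0.015 1.9 0 5.2" --pt "255 0.001 0.165 0.02 2.5 0 6.9" --pt "255 0.001 0.205 0.025 3.2 0 8.6" --pt "255 0.002 0.245 0.03 3.8 0 10.2" --pt "255 0.002 0.28 0.035 4.3 0 11.7" --pt "255 0.002 0.31 0.038 4.8 0 12.9" --pt "255 0.002 0.33 0.041 5.1 0 13.8"

```text
clock: 9.0
ee_pos: [0.5332, 0.1651, 0.2087]
tcp_rot: [0.174, 0.098, 0.98, -0.017]
contact_force: [1.1, -0.9, -1.3]
width: 0.0293
```

>>> jog_arm --pt "255 0 0 0 0 0 0" --pt "255 0 0 0 0 0 0" --pt "255 0 0 0 0 0 0"

```text
clock: 9.3
ee_pos: [0.5331, 0.1646, 0.2087]
tcp_rot: [0.173, 0.098, 0.98, -0.017]
contact_force: [0.3, -0.4, -2.6]
width: 0.0296
```

```bash
python3 - <<'E'
from h import *
go([.533,.163,.2085],20,-.2)
for n in ('scene','top','wrist'):
  s=r.observe();np.savez('w8.npz',**s);cv2.imwrite(f'pics/{n}8.png',cams.get_image(n)[:,:,::-1])
a=cv2.imread('pics/scene8.png');cv2.imwrite('pics/c8.png',cv2.resize(a[140:290,220:370],None,fx=4,fy=4,interpolation=cv2.INTER_CUBIC))
a=cv2.imread('pics/top8.png');cv2.imwrite('pics/d8.png',cv2.resize(a[30:180,150:300],None,fx=4,fy=4,interpolation=cv2.INTER_CUBIC))
E
```

```text
t 9.3 F [ 0.289  -0.4305 -2.5876] w 0.02955394440889928 pos [0.5331 0.1646 0.2087] j [ 0.8029  0.0533 -0.734   0.4978 -0.6499 -2.9527]
shift mm [-0.2 -1.5  0.2] rot deg [0.05 0.08 0.02] dist 1.5677105761505405 ang 0.09315025458918659
```

View pics/c8.png

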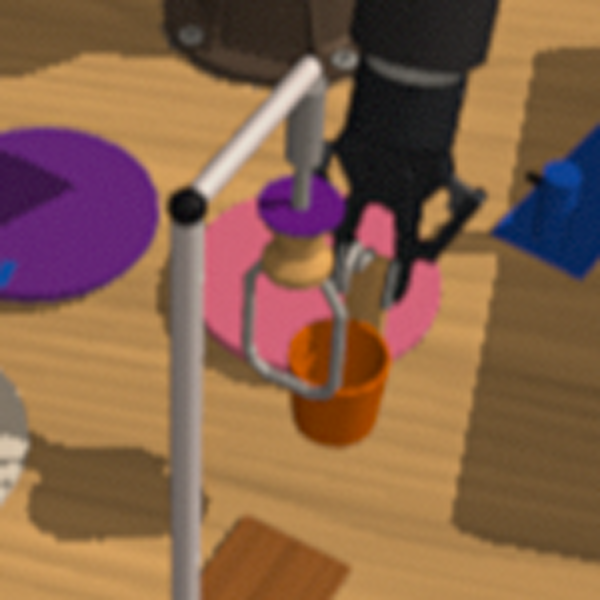

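View pics/d8.png

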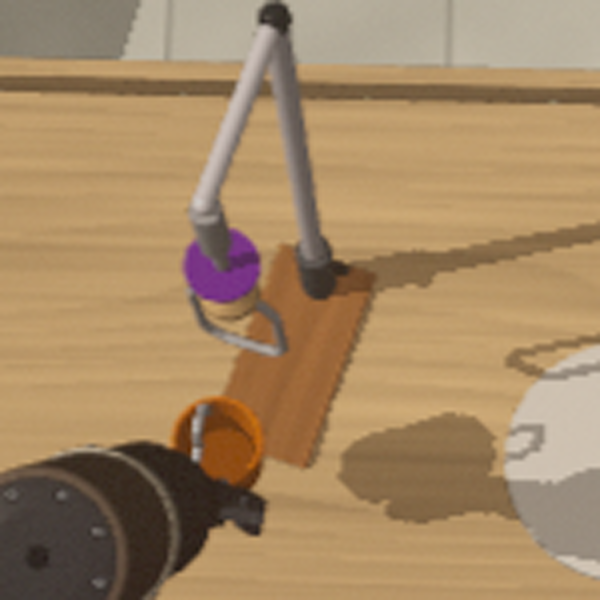

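View pics/wrist8.png

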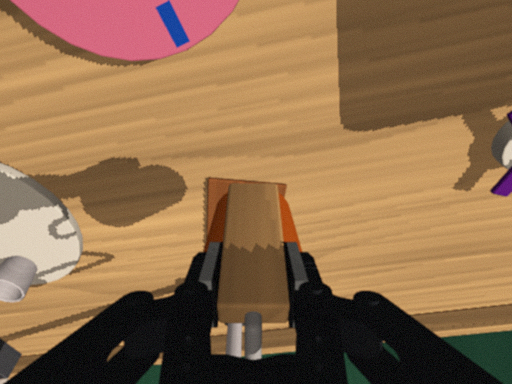

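```bash
cat > ov.py <<'E'
from h import *
import sys
def overlay(k,crookoff=(.0397,0,.0475),bar=None):
    s=dict(np.load(f'w{k}.npz'));Rm=R.from_quat(s['tcp_rot'],scalar_first=True).as_matrix()
    psi=np.arctan2(Rm[1,2],Rm[0,2]);f=np.array([np.cos(psi),np.sin(psi),0]);l=np.array([-f[1],f[0],0]);u=np.array([0,0,1.])
    cr=s['ee_pos']+crookoff[0]*f+crookoff[1]*l+crookoff[2]*u
    print('psi',psi,'crook',cr)
    pts=[cr+12.5e-3*np.cos(a)*f+(-.009+12.5e-3*np.sin(a))*u for a in np.linspace(0,np.pi,9)]
    pts=[cr+.0125*f-.024*u]+pts+[cr-.0125*f-.015*u, cr-.038*f-.035*u]
    rim=[cr+.0095*f-.087*u+.036*(np.cos(a)*f+np.sin(a)*l) for a in np.linspace(0,2*np.pi,25)]
    for n,w,fn in (('scene',(220,140,370,290),'c'),('top',(150,30,300,180),'d')):
        M=model(n);a=cv2.imread(f'pics/{n}{k}.png')[w[1]:w[3],w[0]:w[2]];a=cv2.resize(a,None,fx=4,fy=4,interpolation=cv2.INTER_CUBIC)
        for P,c in ((pts,(0,255,0)),(rim,(255,255,0))):
            q=np.array([(proj(M,p)+.5-[w[0],w[1]])*4 for p in P]).round().astype(int);cv2.polylines(a,[q],False,c,1)
        if bar is not None:
            q=np.array([(proj(M,p)+.5-[w[0],w[1]])*4 for p in bar]).round().astype(int);cv2.polylines(a,[q],False,(255,0,255),1)
        cv2.imwrite(f'pics/o{n}{k}.png',a)
if __name__=='__main__':
    b=np.array([.6485,.1325,.2105]);ly=np.array([np.sin(.28),np.cos(.28),0]);u=np.array([0,0,1.])
    overlay(sys.argv[1],bar=[b-.032*ly+.07*u,b-.032*ly,b+.032*ly,b+.032*ly+.07*u])
E
python3 ov.py 8
```

```text
psi -0.19745359424177183 crook [0.5721 0.1565 0.2563]
```

View pics/oscene8.png

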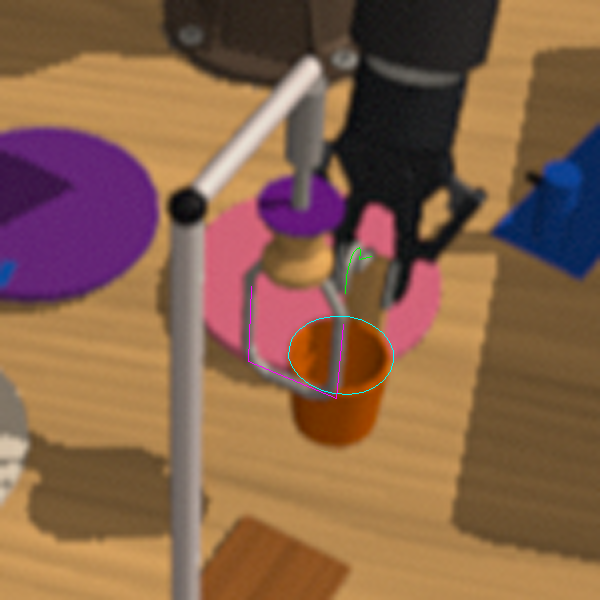

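View pics/otop8.png

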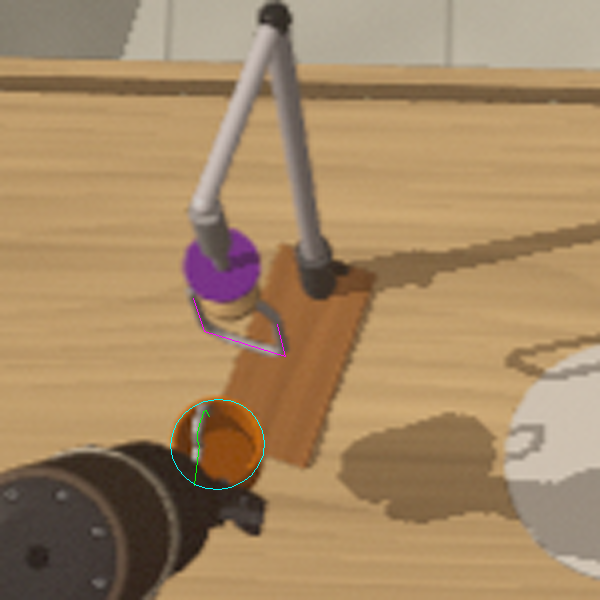

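```bash
python3 -c "
from h import *
go([.6096,.1403,.2085],20,-.2)"
```

```text
t 9.45 F [-0.55   -0.1616 -3.1981] w 0.029087933028476173 pos [0.5332 0.1643 0.2089] j [ 0.8023  0.0528 -0.7339  0.4981 -0.6499 -2.9531]
shift mm [-74.6  -8.3  27.7] rot deg [ 0.06  0.1  -0.03] dist 80.0326759174451 ang 0.11831393775385315
```

>>> jog_arm --pt "255 -0.004 0 0.0015 0 0 0" --pt "255 -0.012 -0.001 0.0045 0 0 0" --pt "255 -0.021 -0.002 0.008 0 0 0" --pt "255 -0.031 -0.0035 0.0115 0 0 0" --pt "255 -0.041 -0.0045 0.015 0 0 0" --pt "255 -0.051 -0.0055 0.019 0 0 0" --pt "255 -0.06 -0.0065 0.0222 0 0 0" --pt "255 -0.068 -0.0075 0.0252 0 0 0" --pt "255 -0.073 -0.008 0.027 0 0 0" --pt "255 -0.0746 -0.0083 0.0277 0 0 0"

```text
clock: 10.45
ee_pos: [0.6101, 0.1401, 0.2084]
tcp_rot: [0.174, 0.099, 0.98, -0.017]
contact_force: [0.2, -0.2, -2.2]
width: 0.029
```

```bash
python3 - <<'E'
from h import *
cams.get_image('top');cams.get_image('top')
go([.6096,.1403,.2085],20,-.2)
for n in ('scene','top','wrist'):
  s=r.observe();np.savez('w9.npz',**s);cv2.imwrite(f'pics/{n}9.png',cams.get_image(n)[:,:,::-1])
E
python3 ov.py 9
```

```text
t 10.55 F [-1.0618  0.2373 -2.3727] w 0.029102926204969657 pos [0.6096 0.1402 0.2084] j [ 0.6591  0.1581 -0.6006  0.4579 -0.6279 -2.7787]
shift mm [ 0.   0.1 -0.1] rot deg [ 0.04  0.09 -0.04] dist 0.15793496552132796 ang 0.10416092593110289
psi -0.19744973880784297 crook [0.6482 0.1325 0.256 ]
```

View pics/oscene9.png

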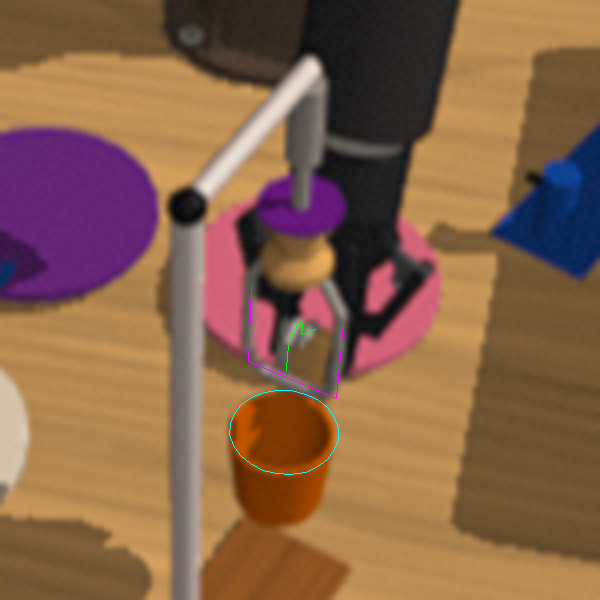

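View pics/otop9.png

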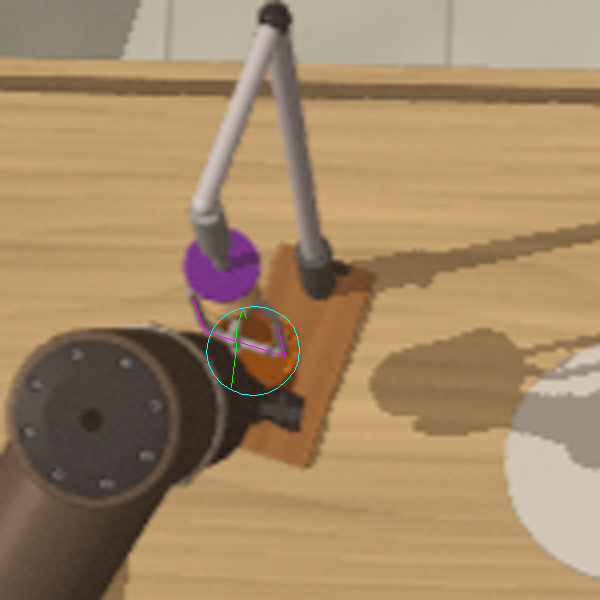

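View pics/wrist9.png

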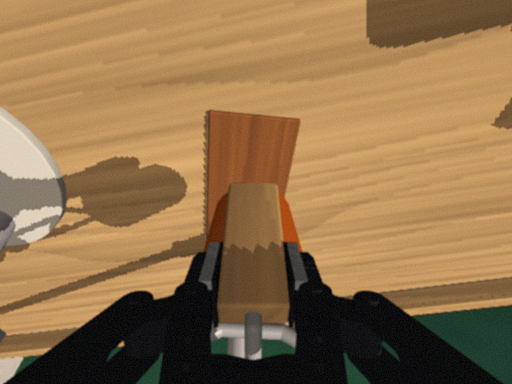

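```bash
python3 - <<'E'
from h import *
a=cv2.imread('pics/scene9.png');b=cv2.imread('pics/top9.png')
cv2.imwrite('pics/c10.png',np.hstack([cv2.resize(a[200:250,270:320],None,fx=8,fy=8,interpolation=cv2.INTER_CUBIC),cv2.resize(b[90:140,185:235],None,fx=8,fy=8,interpolation=cv2.INTER_CUBIC)]))
E
```

```text
(no output)
```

View pics/c10.png

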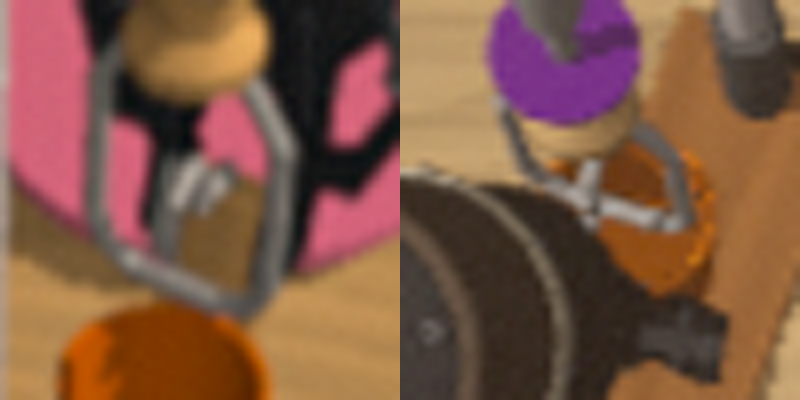

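>>> jog_arm --pt "255 0.001 0 0.0028 0 0 0" --pt "255 0.0027 0 0.0075 0 0 0" --pt "255 0.0044 0 0.012 0 0 0" --pt "255 0.0062 0 0.017 0 0 0" --pt "255 0.008 0 0.022 0 0 0" --pt "255 0.0096 0 0.0265 0 0 0" --pt "255 0.0108 0 0.0297 0 0 0" --pt "255 0.0113 0 0.031 0 0 0" --pt "255 0.0113 0 0.031 0 0 0"

```text
clock: 11.6
ee_pos: [0.6093, 0.1403, 0.1753]
tcp_rot: [0.174, 0.098, 0.98, -0.017]
contact_force: [-0.1, 0.2, -1.6]
width: 0.0291
```

```bash
cat > look.py <<'E'
from h import *
import sys
k=sys.argv[1];n=int(sys.argv[2])
F=[]
for i in range(n):
    cams.get_image('top');s=r.observe();Rm=R.from_quat(s['tcp_rot'],scalar_first=True).as_matrix();F.append(np.r_[s['contact_force'],s['contact_force']@Rm,s['torque']@Rm])
F=np.array(F)
if n: print('Fworld',F.mean(0)[:3],'Ftool',F.mean(0)[3:6],'Ttool',F.mean(0)[6:],'se',(F.std(0)/np.sqrt(n))[[2,7]])
for nn in ('scene','top','wrist'):
  s=r.observe();np.savez(f'w{k}.npz',**s);cv2.imwrite(f'pics/{nn}{k}.png',cams.get_image(nn)[:,:,::-1])
a=cv2.imread(f'pics/scene{k}.png');b=cv2.imread(f'pics/top{k}.png')
cv2.imwrite(f'pics/z{k}.png',np.hstack([cv2.resize(a[200:250,270:320],None,fx=8,fy=8,interpolation=cv2.INTER_CUBIC),cv2.resize(b[90:140,185:235],None,fx=8,fy=8,interpolation=cv2.INTER_CUBIC)]))
print('t',s['clock'],'tcp',s['ee_pos'],'j',s['joints'],'w',s['width'])
E
python3 look.py 11 12; python3 ov.py 11
```

```text
Fworld [-0.1033  0.1482 -2.6437] Ftool [1.0318 0.1214 2.4378] Ttool [-0.0001  1.5235 -0.0052] se [0.1566 0.0083]
t 12.3 tcp [0.6094 0.1404 0.1756] j [ 0.6474  0.1915 -0.6633  0.5243 -0.5388 -2.8478] w 0.029211737955129345
psi -0.1968851417654113 crook [0.6483 0.1327 0.2231]
```

View pics/z11.png

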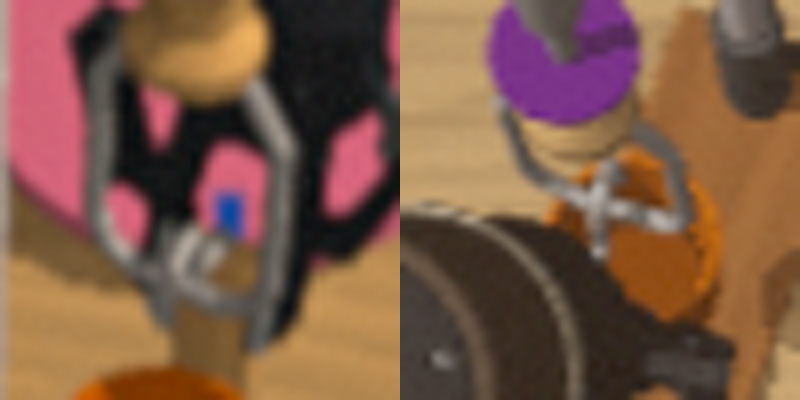

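View pics/wrist11.png

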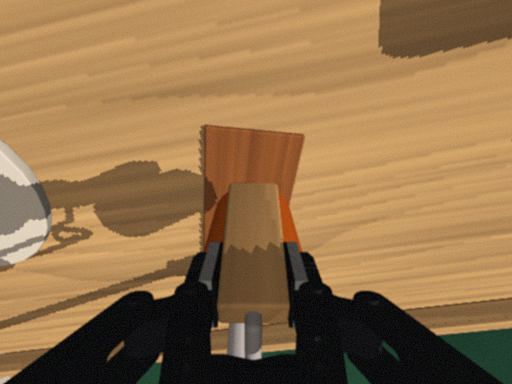

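>>> jog_arm --pt "255 0.0007 0 0.0019 0 0 0" --pt "255 0.0014 0 0.0038 0 0 0" --pt "255 0.0021 0 0.0056 0 0 0" --pt "255 0.0021 0 0.0056 0 0 0"

```text
clock: 12.75
ee_pos: [0.6091, 0.1402, 0.1691]
tcp_rot: [0.173, 0.098, 0.98, -0.017]
contact_force: [0.6, -0.1, -3.6]
width: 0.0293
```

```bash
python3 look.py 12 10
```

```text
Fworld [ 0.2892 -0.0364 -2.7985] Ftool [0.6887 0.0188 2.7279] Ttool [-0.0152  1.5363 -0.005 ] se [0.115  0.0089]
t 13.35 tcp [0.6093 0.1404 0.1696] j [ 0.6445  0.198  -0.6751  0.5396 -0.5221 -2.8628] w 0.029433588081709264
```

>>> jog_arm --pt "255 0.0005 0 0.0014 0 0 0" --pt "255 0.001 0 0.0028 0 0 0" --pt "255 0.001 0 0.0028 0 0 0"

```text
clock: 13.7
ee_pos: [0.6092, 0.1403, 0.1663]
tcp_rot: [0.173, 0.098, 0.98, -0.017]
contact_force: [0.4, -0.2, -3.0]
width: 0.0293
```

```bash
python3 look.py 13 10
```

```text
Fworld [-0.1988  0.0581 -2.5425] Ftool [1.0676 0.0147 2.3167] Ttool [-0.0071  1.5279 -0.0073] se [0.0867 0.0108]
t 14.3 tcp [0.6093 0.1405 0.1667] j [ 0.6429  0.2013 -0.6809  0.5476 -0.5137 -2.8706] w 0.029473148571802124
```

View pics/z13.png

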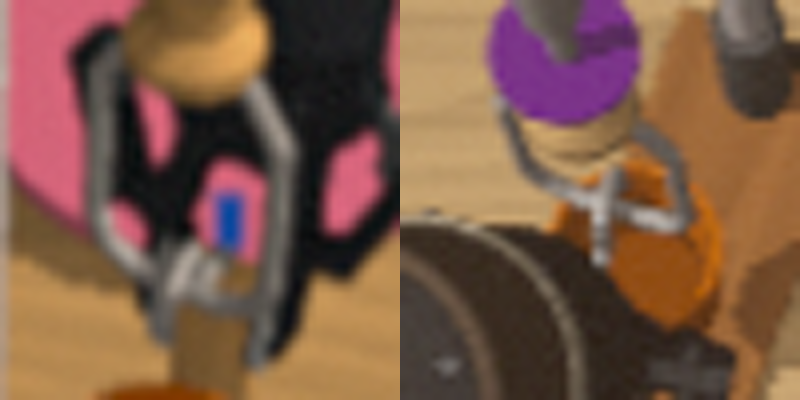

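>>> jog_arm --pt "255 0.0005 0 0.0014 0 0 0" --pt "255 0.001 0 0.0028 0 0 0" --pt "255 0.001 0 0.0028 0 0 0"

```text
clock: 14.65
ee_pos: [0.6092, 0.1403, 0.1633]
tcp_rot: [0.174, 0.098, 0.98, -0.017]
contact_force: [0.3, -0.4, -2.2]
width: 0.0292
```

```bash
python3 look.py 14 10
```

```text
Fworld [-0.2063  0.044  -2.7486] Ftool [ 1.1427 -0.0008  2.5087] Ttool [ 0.0068  1.5321 -0.0146] se [0.2181 0.012 ]
t 15.25 tcp [0.6094 0.1405 0.1637] j [ 0.6411  0.2046 -0.6868  0.5559 -0.5053 -2.8786] w 0.029057031973407144
```

>>> jog_arm --pt "255 0.0005 0 0.0014 0 0 0" --pt "255 0.001 0 0.0028 0 0 0" --pt "255 0.001 0 0.0028 0 0 0"

```text
clock: 15.6
ee_pos: [0.6094, 0.1405, 0.1606]
tcp_rot: [0.174, 0.098, 0.98, -0.017]
contact_force: [-0.9, 1.1, -2.0]
width: 0.0294
```

```bash
python3 look.py 15 10
```

```text
Fworld [-0.1098  0.1694 -1.8892] Ftool [0.7822 0.1419 1.7257] Ttool [-0.0387  1.4129  0.0096] se [0.1909 0.0086]
t 16.2 tcp [0.6094 0.1405 0.1608] j [ 0.6393  0.2079 -0.6927  0.5646 -0.4968 -2.887 ] w 0.029290172528597704
```

View pics/z15.png

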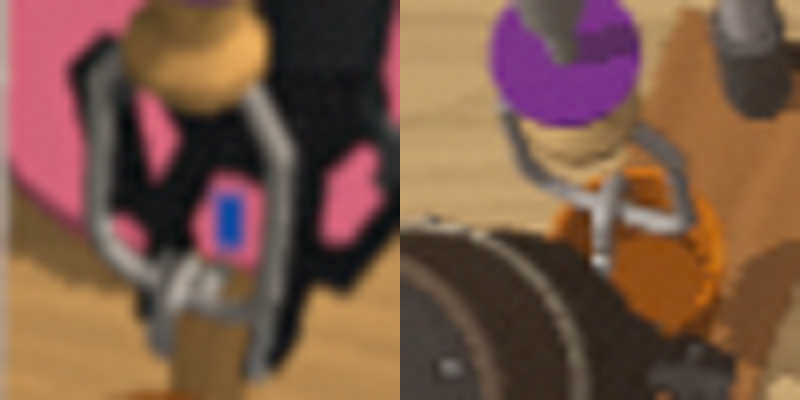

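>>> jog_arm --pt "255 0.0005 0 0.0013 0 0 0" --pt "255 0.001 0 0.0026 0 0 0" --pt "255 0.0014 0 0.0038 0 0 0" --pt "255 0.0014 0 0.0038 0 0 0"

```text
clock: 16.65
ee_pos: [0.6094, 0.1404, 0.1566]
tcp_rot: [0.174, 0.098, 0.98, -0.017]
contact_force: [-0.3, 0.2, -1.0]
width: 0.0292
```

```bash
python3 look.py 16 16
```

```text
Fworld [ 0.086   0.1475 -0.5358] Ftool [0.1326 0.161  0.5222] Ttool [-0.0318  1.2072  0.0074] se [0.0996 0.0095]
t 17.55 tcp [0.6094 0.1405 0.1567] j [ 0.6367  0.2125 -0.7009  0.5771 -0.4851 -2.8988] w 0.02948144819223663
```

>>> jog_arm --pt "255 0.0003 0 0.0009 0 0 0" --pt "255 0.0006 0 0.0018 0 0 0" --pt "255 0.0006 0 0.0018 0 0 0"

```text
clock: 17.9
ee_pos: [0.6094, 0.1405, 0.1547]
tcp_rot: [0.174, 0.098, 0.98, -0.017]
contact_force: [-0.4, 1.1, 0.0]
width: 0.0289
```

```bash
python3 look.py 17 30; python3 -c "
from h import *
for k in (3,4):
  s=np.load(f'w{k}.npz');Rm=R.from_quat(s['tcp_rot'],scalar_first=True).as_matrix();print(s['torque']@Rm,s['contact_force'])"
```

```text
Fworld [ 0.0273  0.1527 -0.167 ] Ftool [0.0608 0.1548 0.1558] Ttool [-0.0344  1.1245 -0.0034] se [0.0805 0.0061]
t 19.5 tcp [0.6094 0.1405 0.1548] j [ 0.6354  0.2148 -0.7047  0.5832 -0.4796 -2.9044] w 0.02913817431637118
[-0.0425  1.2101  0.0187] [-0.722  -1.0126  0.5504]
[-0.0049  1.1027  0.0051] [-0.2684 -0.5491  1.2788]
```

View pics/z17.png

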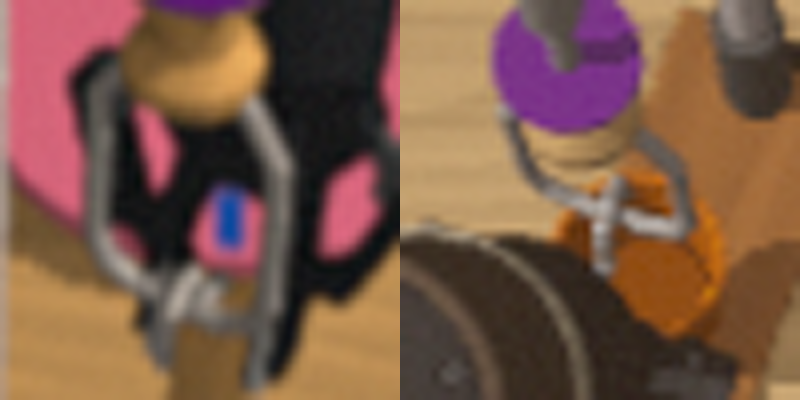

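View pics/wrist17.png

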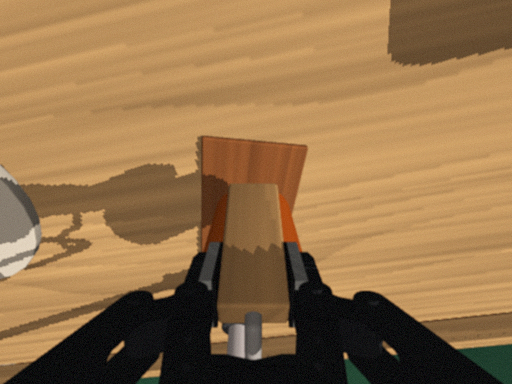

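>>> jog_arm --pt "255 0.00015 0 0.0004 0 0 0" --pt "255 0.00015 0 0.0004 0 0 0" --pt "255 0.00015 0 0.0004 0 0 0"

```text
clock: 19.85
ee_pos: [0.6095, 0.1405, 0.1544]
tcp_rot: [0.174, 0.098, 0.98, -0.017]
contact_force: [-0.2, -0.2, -0.7]
width: 0.0291
```

```bash
python3 look.py 18 20
```

```text
Fworld [-0.2012 -0.0056 -0.1054] Ftool [ 0.2204 -0.0455  0.0316] Ttool [-0.0314  1.1056 -0.0101] se [0.1117 0.0063]
t 20.95 tcp [0.6095 0.1405 0.1544] j [ 0.635   0.2153 -0.7056  0.5846 -0.4784 -2.9057] w 0.02918127577705784
```

Load is fully on the loop (torque back to the empty value, Fz about zero). Releasing slowly.

>>> jog_arm --pt "190 0 0 0 0 0 0" --pt "175 0 0 0 0 0 0" --pt "168 0 0 0 0 0 0" --pt "162 0 0 0 0 0 0" --pt "156 0 0 0 0 0 0" --pt "150 0 0 0 0 0 0" --pt "144 0 0 0 0 0 0" --pt "138 0 0 0 0 0 0"

```text
clock: 21.8
ee_pos: [0.6094, 0.1405, 0.1544]
tcp_rot: [0.174, 0.098, 0.98, -0.017]
contact_force: [-0.7, 0.3, 0.8]
width: 0.0392
```

```bash
python3 look.py 19 6
```

```text
Fworld [ 0.2415  0.0608 -0.1989] Ftool [-0.1426  0.1073  0.2641] Ttool [-0.0178  1.1022 -0.008 ] se [0.1705 0.0071]
t 22.2 tcp [0.6094 0.1405 0.1544] j [ 0.635   0.2153 -0.7056  0.5846 -0.4783 -2.9057] w 0.03935000494417447
```

View pics/z19.png

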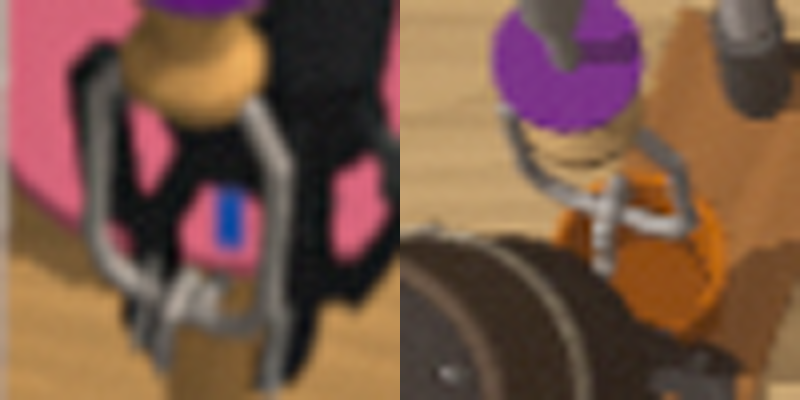

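View pics/wrist19.png

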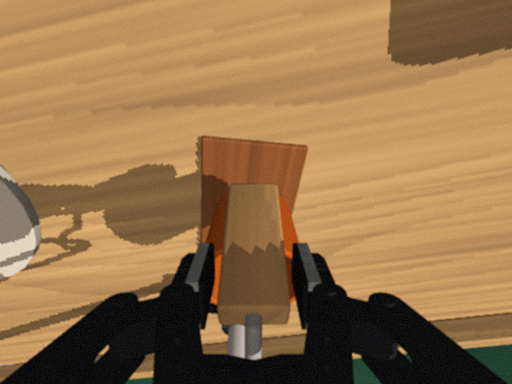

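>>> jog_arm --pt "125 0 0 0 0 0 0" --pt "110 0 0 0 0 0 0" --pt "90 0 0 0 0 0 0" --pt "60 0 0 0 0 0 0" --pt "30 0 0 0 0 0 0" --pt "0 0 0 0 0 0 0" --pt "0 0 0 0 0 0 0" --pt "0 0 0 0 0 0 0"

```text
clock: 23.05
ee_pos: [0.6094, 0.1405, 0.1544]
tcp_rot: [0.174, 0.098, 0.98, -0.017]
contact_force: [-0.3, -0.4, 0.5]
width: 0.0851
```

>>> jog_arm --pt "0 0.001 0 -0.003 0 0 0" --pt "0 0.004 0 -0.009 0 0 0" --pt "0 0.008 0 -0.017 0 0 0" --pt "0 0.012 0 -0.026 0 0 0" --pt "0 0.016 0 -0.035 0 0 0" --pt "0 0.02 0 -0.043 0 0 0" --pt "0 0.024 0 -0.051 0 0 0" --pt "0 0.027 0 -0.058 0 0 0" --pt "0 0.027 0 -0.058 0 0 0"

```text
clock: 23.95
ee_pos: [0.5648, 0.1499, 0.2007]
tcp_rot: [0.174, 0.098, 0.98, -0.016]
contact_force: [-0.5, -0.5, 0.3]
width: 0.0854
```

```bash
python3 look.py 20 4; python3 -c "
from h import *
go([.53,.164,.215],20,-.2)"
```

```text
Fworld [ 0.2015  0.361  -0.2514] Ftool [-0.0317  0.3935  0.28  ] Ttool [-0.0126  1.1274 -0.0125] se [0.1721 0.0101]
t 24.25 tcp [0.5651 0.1492 0.1991] j [ 0.7263  0.1037 -0.7027  0.5008 -0.6077 -2.8893] w 0.08578322481413585
t 24.3 F [-0.7756  0.3923 -0.9548] w 0.08538000102552752 pos [0.5651 0.1492 0.1991] j [ 0.7263  0.1037 -0.7027  0.5008 -0.6077 -2.8893]
shift mm [ 29.6   7.5 -27.7] rot deg [ 0.03  0.08 -0.02] dist 41.24001050299921 ang 0.08453901608043855
```

View pics/wrist20.png

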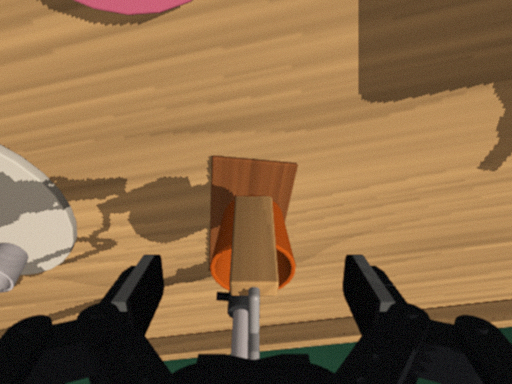

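View pics/z20.png

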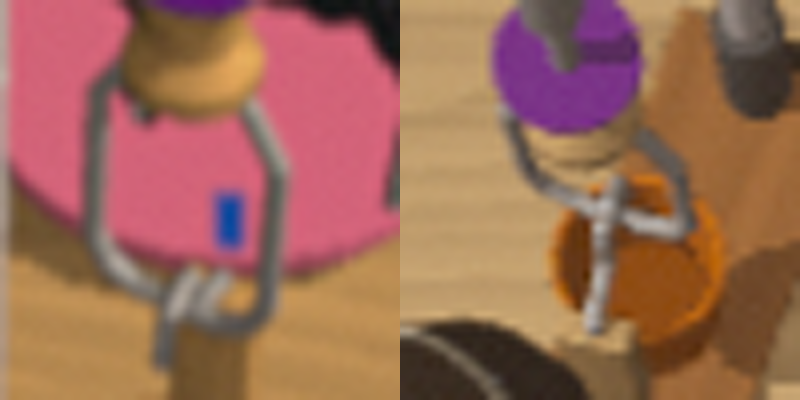

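Cup hangs freely on the loop; now back further away, then wait and check for stillness.

>>> jog_arm --pt "0 0.004 0.001 -0.004 0 0 0" --pt "0 0.01 0.002 -0.01 0 0 0" --pt "0 0.017 0.004 -0.016 0 0 0" --pt "0 0.024 0.006 -0.022 0 0 0" --pt "0 0.03 0.0075 -0.028 0 0 0" --pt "0 0.03 0.0075 -0.028 0 0 0" --pt "0 0.03 0.0075 -0.028 0 0 0" --pt "0 0.03 0.0075 -0.028 0 0 0"

```text
clock: 25.1
ee_pos: [0.5296, 0.1642, 0.2151]
tcp_rot: [0.173, 0.098, 0.98, -0.017]
contact_force: [-0.5, -0.1, 0.3]
width: 0.0851
```

```bash
cat > still.py <<'E'
from h import *
prev=None
for i in range(8):
    o=[]
    for n,w in (('scene',(230,220,330,290)),('top',(185,90,260,140))):
        a=cams.get_image(n)[:,:,::-1];m=cv2.inRange(cv2.cvtColor(a,cv2.COLOR_BGR2HSV),(4,180,80),(14,255,255));k=m[w[1]:w[3],w[0]:w[2]];M=cv2.moments(k,True);o+=[M['m10']/M['m00']+w[0],M['m01']/M['m00']+w[1]]
    for _ in range(3): cams.get_image('top')
    print(round(r.observe()['clock'],2),np.round(o,2))
E
python3 still.py; python3 look.py 21 0; python3 - <<'E'
import cv2,numpy as np
a=cv2.imread('pics/scene21.png');b=cv2.imread('pics/top21.png')
cv2.imwrite('pics/f21.png',np.hstack([cv2.resize(a[160:290,220:350],(400,400)),cv2.resize(b[60:190,160:290],(400,400))]))
E
```

```text
25.35 [288.42 271.66 216.3  124.79]
25.6 [288.61 271.49 216.42 124.79]
25.85 [288.54 271.69 216.45 124.58]
26.1 [288.53 271.71 216.38 124.29]
26.35 [288.53 271.64 216.42 124.74]
26.6 [288.44 271.78 216.35 124.68]
26.85 [288.47 271.65 216.47 124.78]
27.1 [288.52 271.63 216.45 124.62]
t 27.2 tcp [0.5295 0.1641 0.2151] j [ 0.8105  0.0406 -0.7279  0.4873 -0.6693 -2.9468] w 0.08514375711488806
```

View pics/f21.png

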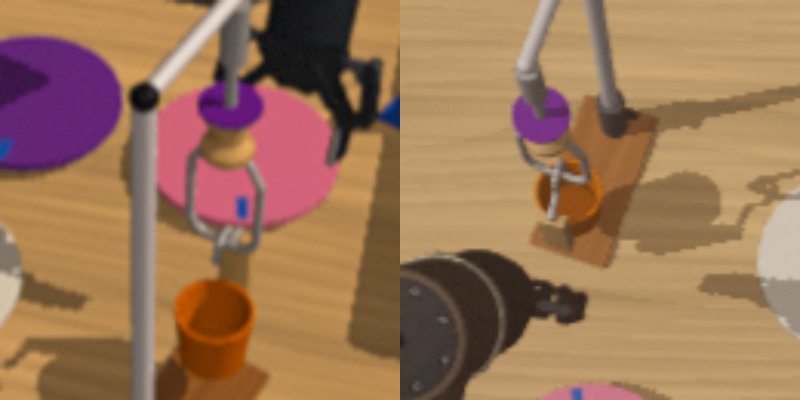

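View pics/scene21.png

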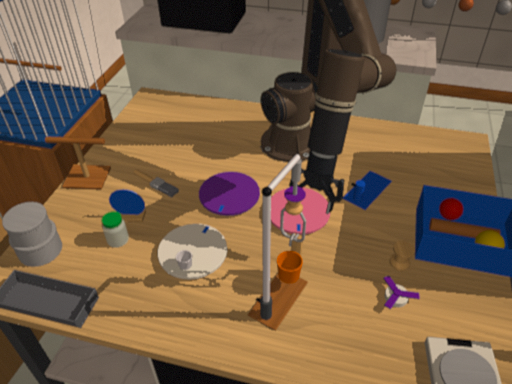

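The cup (scene px 288,270) hangs upright and still from the loop (scene px about 293,240). The gripper is well clear, and the tin, turntable, jar, spool, spinner and mirror look unmoved.

```bash
python3 -c "
from bench import r,cams,job
print(job.job_done(), r.observe()['clock'])"
```

```text
the job is handed in; nothing more can be done
the job is handed in; nothing more can be done
```

The orange cup now hangs by its hook from the loop under the beech spool, and I handed the job in at about 27 s.

- **Grasp and insertion:** I gripped the handle at a 20° tilt, because at 30–45° the arm ran into joint limits. I entered the loop about 5° off the stand's own direction for the same reason; the hook still sat squarely over the bar.
- **Lowering and release:** I lowered in small steps until the force from the cup's weight (about 2.6 N) fell to −0.1 ± 0.1 N and the wrist torque returned to its empty value. Only then did I open the fingers slowly and back away. The handle did not shift visibly when released.
- **Last checks:** Over 1.75 s the cup's position in the scene and top pictures stayed within 0.5 px. It hangs upright, the gripper is clear, and the bystanders look unmoved.
- **Disagreements:** The bar first touched about 5 mm lower than my camera measurement predicted, which the touch steps made up for. My first approach at 40° tilt stalled short of the cup without touching anything.

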